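Draw a glaze dose and hold it

TASK

Get a dose ready on the glaze dosing pump: turn the flow regulator's black knob until its white line points at the red mark on the dial, then slide the yellow lock fully home over the knob. Then take the wooden handle and draw the pump's plunger straight up, without forcing it sideways in its bore or pulling it right out, until its blue disc is level with the red pointer. Finish still holding it there, and leave the cups, bottles, pointer and everything else where they are.

Things in the scene. Friction and masses are not known exactly. Their poses are not given: they have to be found in the camera images.
- regulator: flow regulator, a grey plate 80 (x) x 200 (y) x 10 mm fixed on the table; origin at the centre of its underside. The knob stands on a white dial at its -y end (knob axis at y = -60 mm), the yellow lock on rails at its +y end. The red mark lies on the dial 30 mm from the knob axis, straight towards the lock (+y).
- flow_knob (a joint): angle of the black flow knob, rad, positive anticlockwise seen from above: 0 when the white line points at the red mark; it starts 0.6 to 1.3 rad anticlockwise of the mark. Range -1.6 to 1.6; friction about 0.06 N m, it stays where it is left.
- knob_grip (a point): grip point of the black knob, on its axis, 44 mm above the table; turns with the knob. Its y axis is the direction in which the white line points. The grip is an upright bar 10 mm thick (x) and 43 mm long (y, from -20 to +23 mm), from 22 to 52 mm above the table, on a round skirt 44 mm across whose top is 22 mm above the table.
- knob_lock (a joint): travel of the yellow lock, m: 0 open (as at the start), 0.075 fully home over the knob; it grows as the lock moves along the regulator's -y. Friction about 2 N, it stays where it is left.
- lock_tab (a point): grip point of the yellow lock's upright tab, 60 mm above the table, moves with the lock; axes as the regulator's. The tab is 14 mm thick (x), 26 mm long (y), from 36 to 70 mm above the table, on a block 44 (x) x 30 (y) mm whose top is 36 mm above the table. Two prongs, 26 to 36 mm above the table, reach 61 mm towards -y from the tab's centre and pass one on each side of the knob's bar when it is on the mark. Open, the tab is 123 mm from the knob axis; fully home, 48 mm.
- pump: dosing pump fixed on the table: green base plate 110 x 150 x 12 mm, upright aluminium barrel 42 mm across with a brass collar (51 mm across), top face 120 mm above the table, bore 20 mm wide and upright. Origin on the table under the bore axis. At +y, 64 mm from the axis, a white post 205 mm high carries the red pointer; at +x a brass spout 90 mm above the table reaches 105 mm out.
- plunger: loose plunger standing in the bore of the pump, 0.17 to 0.35 kg. Origin at the centre and mid-thickness of its blue disc (38 mm across, 8 mm thick), which rests on the barrel's top face at the start (origin 124 mm above the table). Steel rod 18 mm across reaches 99 mm below the origin. Above, a 12 mm neck and a wooden crossbar handle, centre 60 mm above the origin, 14 mm thick (x) x 56 mm long (y) x 16 mm high (52 to 68 mm above the origin). It drops back if let go.
- pointer_tip (a point): tip of the red pointer on the pump's white post, 34 mm from the bore axis towards the pump's +y; its height is where the middle of the blue disc has to be, 25 to 55 mm above where that starts (different every time). The pointer's clamp slides on the post with about 2 N and must stay as set.
- cup: white cup under the pump's spout, 62 mm across, 66 mm high; origin under its centre. Leave alone.
- pigment_bowl: small blue bowl, 68 mm across, 35 mm high; origin under its centre. Leave alone.
- small_cup: small terracotta cup, 56 mm across, 55 mm high; origin under its centre. Leave alone.
- water_bottle: pale translucent bottle with a blue cap, 64 mm across, 170 mm high; origin under its centre. Leave alone.
- glaze_jar: amber jar with a white cap, 72 mm across, 85 mm high; origin under its centre. Leave alone.
- saucer: white saucer, 110 mm across, 18 mm high; origin under its centre. Leave alone.
- test_tile: terracotta test tile, 70 x 70 x 10 mm; origin under its centre. Leave alone.
There are look-alikes about, which are no part of the job. What is shaped like the plunger but orange or turquoise is not meant. There is more than one size of the pump; the one meant has the size given above.

How it is judged:
By the outcome, as a careful person would: the job done as asked, in the order asked, and still so for the second after the job is handed in, while the arm keeps its last pose, push and grip.
It also fails if it takes over 64 s, if anything falls off the work surface, if the arm or the gripper's body presses on something with over 40 N, if the wrist force passes 120 N, or if a joint passes its speed limit or range.

ROBOT

A 6-joint arm with a two-finger parallel gripper is mounted at the origin on the work surface. World frame = base frame: x ahead of the robot, y to its left, z up, the work surface at z = 0. Lengths are in mm, angles in rad, forces in N, time in s.
With the tool pointing down it reaches from about 350 to 975 mm from the base axis. Payload 7.1 kg.
Tool frame: the origin (TCP) lies on the centre line of the jaws, within the pads' length; the fingertips stand 8 mm ahead of it and the grasp point (between the pads) lies 11 mm behind it; z points along the fingers, x is the direction in which the jaws open and shut, and the axes are right-handed (so a half turn about z gives the same grasp; the last joint's range is limited). The gripper opens to 88 mm and grips with 3 to 60 N. Pads are 20 mm wide; open, the fingers measure 115 mm over their backs; the gripper's body (75 mm by 178 mm) begins 61 mm behind the grasp point.
Start: joints at [1.234, 0.423, 1.63, -0, 1.089, -0.019], TCP at [195.266, 593.697, 230.675] pointing down, gripper open.
Joint ranges: [-3, 3], [-0.9, 2.11], [0.09, 2.58], [-1.31, 4.45], [0.11, 2.69], [-2.54, 2.54]. Speed limits (rad/s): [2.39, 2.39, 3.01, 3.14, 3.14, 3.14].

INTERFACE

Orientations are given as a rotation vector (axis times angle).
In Python, from workcell import ctrl gives the robot as it stands.
- The arm moves only by the shell command python3 -m handwheel 'ROWS'. ROWS is JSON, a list of rows, each a list of 3 entries, a list of its own where there are three numbers: the turn, a rotation vector about the tool's x, y, z in rad, then the shift along the tool's x, y, z in mm, then the opening, from 0 (shut) to 1 (fully open). In form: [[[ax, ay, az], [tx, ty, tz], jaw], ...]. A call has exactly 10 rows; each row shifts and turns the pose as measured when the row begins, along the tool's axes as they then stand; what a row does not reach is not made up. A row lasts 1/12 s, in which the tool goes at most 41.7 mm and 7.16 degrees, less where a joint would pass 70% of its speed; a pose out of reach is approached as far as the arm can. A call with a gripper value outside its range is refused whole. The fingers move at their own pace and stop on an object; the grip force is fixed at half the most. Time passes only in rows, so rows that do not move let the fingers close, or fill a call up. It gives the time, the measured TCP pose, the force and the opening at its end, in the units of the state.
- ctrl.get_obs(): the state, without advancing time (a new reading comes with each control period).
- ctrl.get_image(name): name is "side" or "top"; returns a dict with "pixels" (420x560x3 uint8, red, green, blue), "camera_matrix" (3x3 intrinsics, pixels), "dist" ([k1, k2, p1, p2, k3] as OpenCV has them; the pictures are not rectified), "rvec" (rotation vector, rad) and "tvec" (3), from world to camera coordinates, as OpenCV has them. Camera axes: x right, y down, z forward; pixel columns grow to the right and rows downward; lengths in mm; the calibration is good to about 2 mm. A picture is of the moment at which its call begins. There is no depth.
- ctrl.close_job(): hands the job in, once; it reports no verdict.
Trained networks look in a picture, given as the dict that the camera call returned (one of the last four; its "shot" number tells which), for a name from the list of things; names that differ only in an ending like _2 or _b are one class to them, and where a whole thing is asked for, a point or a joint stands for the part that bears it (a point fixed in the world has none). Each returns a list of dicts, best first, with "score" (0 to 1); they miss things now and then, are a little off and sometimes report something else, mostly with a low value. They report only what shows in the picture. A call takes as long as a camera call. They do not tell look-alikes from the thing itself.
- ctrl.look_for(picture, query): "position" ([x, y, z] in mm, in the coordinates of the camera as it stood for that picture, good to about 4 mm: the middle of the surface that is visible of it).
- ctrl.spot_point(picture, query): "position" ([x, y, z] in mm, in the coordinates of the camera as it stood for that picture, good to about 4 mm: a listed point, or the origin of a listed thing).
The state is a dict: "t": time; "qpos": joint angles; "qvel": joint speeds; "joint_torque": joint torques, N m; "ee_pos": TCP position; "orientation": TCP orientation; "ft_force": force on the tool from outside, world axes, zero at the start; "moment": the same for the moment, N m; "width": finger opening in mm.
Only numpy, scipy, OpenCV 4.12 (cv2) and the standard library are available. Lean on these libraries where they do the work, as an engineer would, in place of code of your own. Each camera call takes 0.05 s, during which the arm holds its last target.

## Working session

There is one attempt and no reset: what is moved stays moved. The work goes in short steps, Python scripts to look and compute and a shell command to move; the robot and the scene stay as the last step left them, time stands still between calls to the robot, and variables do not carry over. Pictures are saved under pics/ and viewed, and the job is handed in when it is done.

```bash
mkdir -p pics
cat > h.py <<'E'
import numpy as np, cv2
from workcell import ctrl
def toworld(im,p):
    R=cv2.Rodrigues(np.array(im["rvec"],float))[0]
    return R.T@(np.array(p,float)-np.array(im["tvec"],float).ravel())
def proj(im,P):
    return cv2.projectPoints(np.array(P,float).reshape(-1,3),np.array(im["rvec"],float),np.array(im["tvec"],float),np.array(im["camera_matrix"],float),np.array(im["dist"],float))[0].reshape(-1,2)
def onplane(im,uv,z):
    n=cv2.undistortPoints(np.array(uv,float).reshape(-1,1,2),np.array(im["camera_matrix"],float),np.array(im["dist"],float)).reshape(-1,2)
    R=cv2.Rodrigues(np.array(im["rvec"],float))[0]; c=-R.T@np.array(im["tvec"],float).ravel()
    out=[]
    for a in n:
        d=R.T@np.array([a[0],a[1],1]); out.append(c+d*(z-c[2])/d[2])
    return np.array(out)
def save(im,name,crop=None,s=1):
    p=cv2.cvtColor(im["pixels"],cv2.COLOR_RGB2BGR)
    if crop: x0,y0,x1,y1=crop; p=p[y0:y1,x0:x1]
    if s!=1: p=cv2.resize(p,None,fx=s,fy=s,interpolation=cv2.INTER_CUBIC)
    cv2.imwrite("pics/"+name+".png",p)
E
python3 - <<'E'
from h import *
for n in("top","side"):
    im=ctrl.get_image(n); save(im,n+"0")
    R=cv2.Rodrigues(np.array(im["rvec"],float))[0]; print(n,"cam",-R.T@np.array(im["tvec"]).ravel())
    for q in("regulator","knob_grip","lock_tab","pump","plunger","pointer_tip","cup"):
        for d in ctrl.spot_point(im,q)[:4]:
            w=toworld(im,d["position"]); print(n,q,round(d["score"],2),w.round(0),proj(im,w).round(0)[0])
print(ctrl.get_obs())
E
```

```text
top cam [ 2.10331461e+02 -9.68604586e-01  1.50252234e+03]
top regulator 0.63 [521. 208.   4.] [210. 219.]
top knob_grip 0.72 [522. 146.  43.] [228. 216.]
top lock_tab 0.73 [ 514. -196.   -1.] [337. 217.]
top lock_tab 0.62 [528. 270.  61.] [187. 214.]
top pump 0.94 [ 514. -197.   -2.] [338. 217.]
top pump 0.75 [ 286. -302.    0.] [376. 287.]
top pump 0.73 [453.  -1.  -0.] [277. 238.]
top pump 0.68 [ 524. -165.  161.] [333. 202.]
top plunger 0.73 [ 381. -193.   96.] [343. 255.]
top plunger 0.6 [ 513. -196.  124.] [342. 209.]
top plunger 0.57 [ 469. -342.   99.] [391. 223.]
top pointer_tip 0.52 [ 522. -163.  158.] [332. 203.]
top pointer_tip 0.51 [ 299. -284.   90.] [375. 281.]
top pointer_tip 0.46 [ 287. -491.   83.] [444. 282.]
top cup 0.64 [ 616. -216.   -3.] [341. 186.]
side cam [ 150.43762886 -934.87391681  992.34539227]
side regulator 0.69 [526. 205.   2.] [268. 191.]
side knob_grip 0.5 [519. 143.  46.] [273. 192.]
side knob_grip 0.17 [531. 271.  61.] [263. 164.]
side lock_tab 0.46 [530. 268.  61.] [263. 164.]
side pump 0.79 [ 519. -194.   -4.] [315. 283.]
side pump 0.68 [ 289. -3
[... 479 characters left out ...]
.]
side cup 0.25 [ 526. -166.  157.] [317. 232.]
{'t': 0.8, 'qpos': array([ 1.23401283e+00,  4.23063937e-01,  1.62985249e+00, -6.97091922e-06,
        1.08862282e+00, -1.90068107e-02]), 'qvel': array([-0.00100368, -0.00081585,  0.00064093, -0.00043244, -0.00101147,
        0.00013134]), 'joint_torque': array([ 1.48578707e-03, -5.44510460e+01, -2.74033463e+01,  6.47026137e-02,
        1.65200816e-02,  4.16331613e-05]), 'ee_pos': array([195.26866462, 593.7216079 , 230.71630184]), 'orientation': array([-2.54491405e+00, -1.84197100e+00, -7.44220716e-05]), 'ft_force': array([0.27170215, 0.92597236, 0.48583427]), 'moment': array([-0.08524844, -0.02818439, -0.033794  ]), 'width': 87.79197773943417}
```

View pics/top0.png

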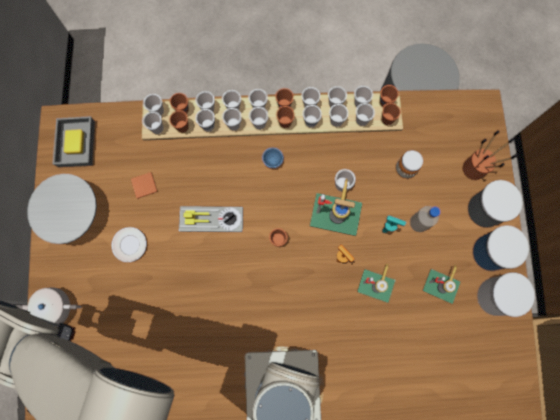

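View pics/side0.png

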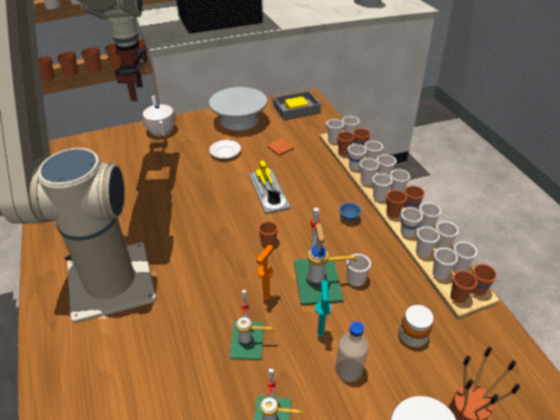

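Run:
```python
from h import *
a=ctrl.get_image("top"); b=ctrl.get_image("side")
save(a,"topreg",(160,180,270,250),7); save(b,"sidereg",(220,130,320,230),6)
save(a,"toppump",(310,150,430,250),6); save(b,"sidepump",(240,200,360,300),6)
```

```text
(no output)
```

View pics/topreg.png

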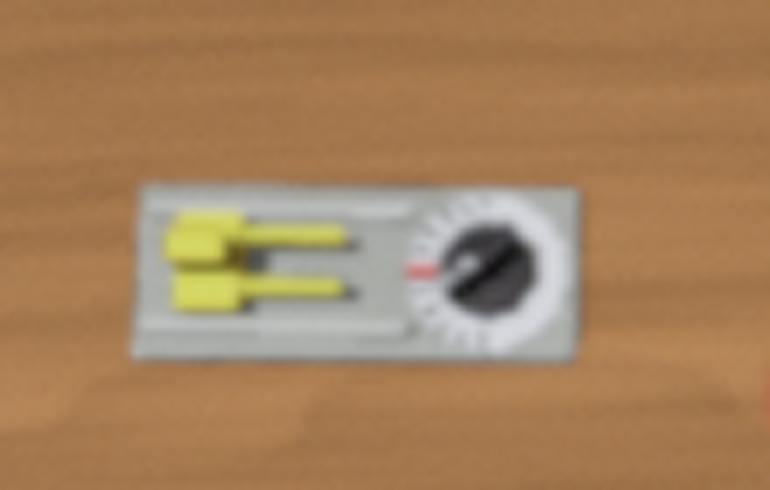

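View pics/sidereg.png

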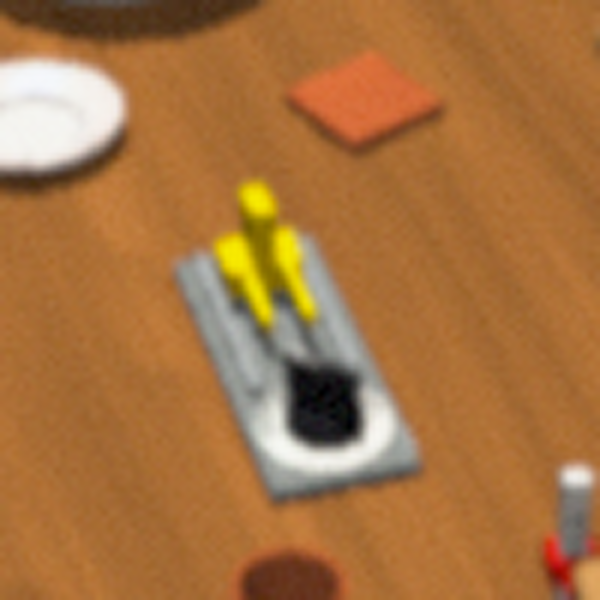

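View pics/toppump.png

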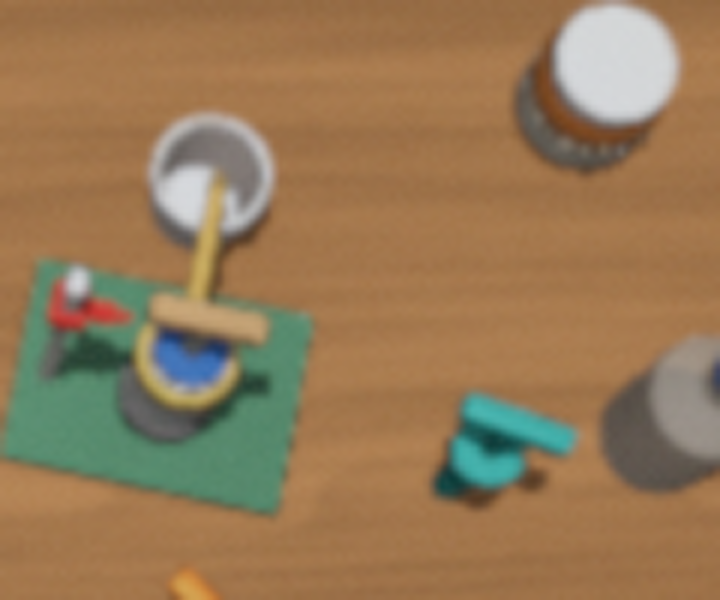

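View pics/sidepump.png

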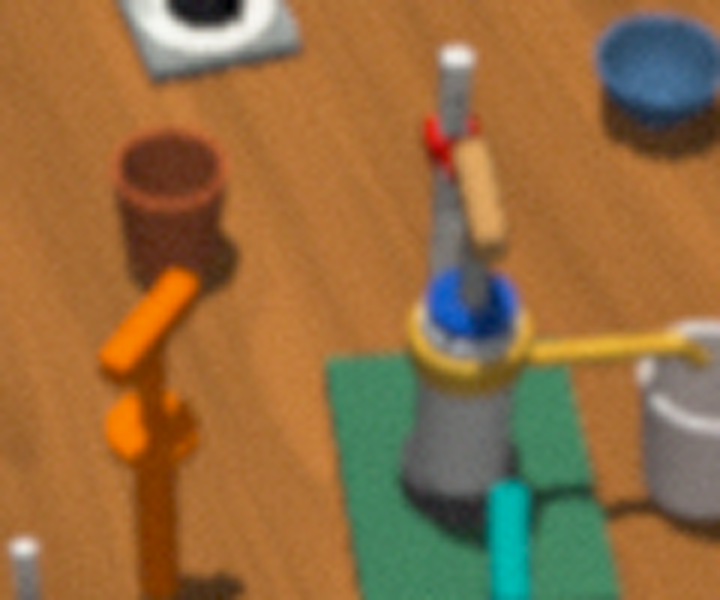

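Run:
```python
from h import *
ims=[ctrl.get_image("top") for _ in range(4)]
m=np.mean([i["pixels"].astype(float) for i in ims],0)
c=m[200:232,212:244]; c=np.clip((c-0)*1.3,0,255).astype(np.uint8)
g=cv2.resize(c,None,fx=18,fy=18,interpolation=cv2.INTER_CUBIC)
cv2.imwrite("pics/knobz.png",cv2.cvtColor(g,cv2.COLOR_RGB2BGR))
ims=[ctrl.get_image("side") for _ in range(4)]
m=np.mean([i["pixels"].astype(float) for i in ims],0)
c=m[180:212,255:295]; c=np.clip((c-0)*2,0,255).astype(np.uint8)
g=cv2.resize(c,None,fx=18,fy=18,interpolation=cv2.INTER_CUBIC)
cv2.imwrite("pics/knobzs.png",cv2.cvtColor(g,cv2.COLOR_RGB2BGR))
```

```text
(no output)
```

View pics/knobz.png

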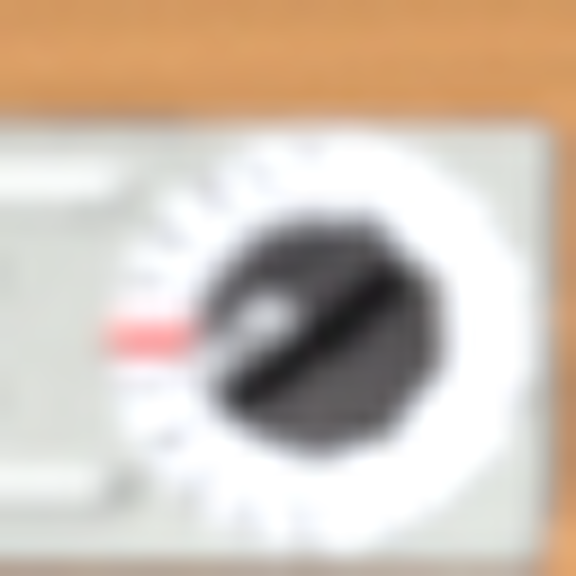

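View pics/knobzs.png

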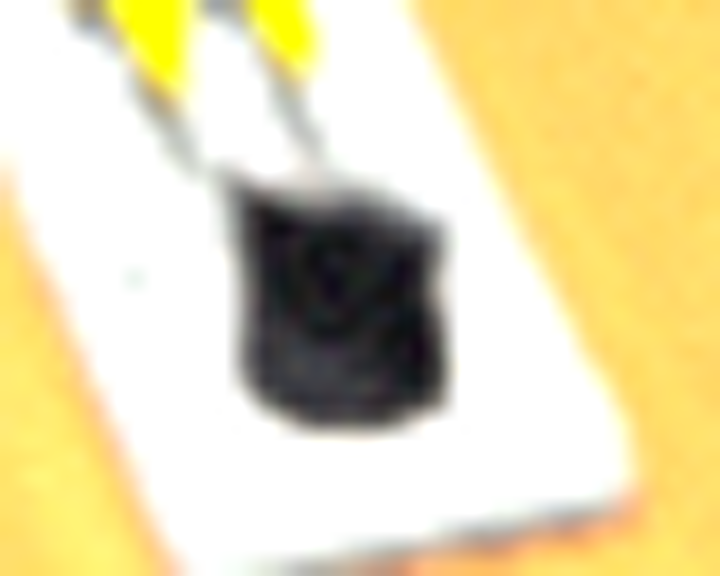

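Run:
```python
from h import *
a=ctrl.get_image("top"); b=ctrl.get_image("side")
def px(p,o,s): return (np.array(p)+.5)/s-.5+np.array(o)
P=onplane(a,px([(142,186),(580,188),(578,360),(132,358)],(160,180),7),10)
print("reg top",P.round(1).tolist(),np.linalg.norm(P-np.roll(P,-1,0),axis=1).round(1),P.mean(0).round(1))
P=onplane(b,px([(180,262),(312,235),(422,466),(278,502)],(220,130),6),10)
print("reg side",P.round(1).tolist(),np.linalg.norm(P-np.roll(P,-1,0),axis=1).round(1),P.mean(0).round(1))
P=onplane(a,px([(40,260),(312,318),(275,515),(5,455)],(310,150),6),12)
print("pump top",P.round(1).tolist(),np.linalg.norm(P-np.roll(P,-1,0),axis=1).round(1),P.mean(0).round(1))
print("handle z192",onplane(a,px([(152,305),(268,330),(210,312)],(310,150),6),192).round(1).tolist())
print("disc/collar z120",onplane(a,px([(188,352)],(310,150),6),120).round(1).tolist())
print("side handle",onplane(b,px([(470,143),(494,243)],(240,200),6),190).round(1).tolist())
print("side collar",onplane(b,px([(471,325)],(240,200),6),120).round(1).tolist())
# pointer tip: top pixel vs z
for z in(149,155,160,165,170,180): print(z,onplane(a,px([(130,317)],(310,150),6),z).round(1).tolist())
```

```text
reg top [[566.1, 303.1, 10.0], [557.3, 103.8, 10.0], [478.4, 106.5, 10.0], [486.9, 307.3, 10.0]] [199.5  79.  201.   79.3] [522.2 205.2  10. ]
reg side [[493.6, 302.8, 10.0], [570.3, 300.5, 10.0], [557.9, 97.1, 10.0], [480.4, 96.9, 10.0]] [ 76.7 203.7  77.6 206.3] [525.5 199.3  10. ]
pump top [[591.8, -132.1, 12.0], [554.7, -274.6, 12.0], [450.0, -247.4, 12.0], [487.5, -108.0, 12.0]] [147.3 108.1 144.3 107.1] [ 521.  -190.5   12. ]
handle z192 [[522.2, -167.2, 192.0], [508.2, -220.5, 192.0], [517.8, -194.0, 192.0]]
disc/collar z120 [[515.0, -192.5, 120.0]]
side handle [[525.4, -170.2, 190.0], [511.6, -225.1, 190.0]]
side collar [[515.4, -203.0, 120.0]]
149 [[526.9, -161.7, 149.0]]
155 [[525.5, -161.0, 155.0]]
160 [[524.3, -160.4, 160.0]]
165 [[523.2, -159.8, 165.0]]
170 [[522.0, -159.2, 170.0]]
180 [[519.6, -158.0, 180.0]]
```

```bash
cat >> h.py <<'E'
def go(pos,th):
    o=ctrl.get_obs(); R=cv2.Rodrigues(np.array(o["orientation"]))[0]
    best=None
    for k in(0,np.pi):
        t=th+k; c,s=np.cos(t),np.sin(t)
        Rt=np.array([[c,s,0],[s,-c,0],[0,0,-1]])
        rv=cv2.Rodrigues(R.T@Rt)[0].ravel()
        print("turn",rv.round(3).tolist(),"deg",round(np.degrees(np.linalg.norm(rv)),1),end=" | ")
    d=np.array(pos)-o["ee_pos"]
    print("\nshift tool now",(R.T@d).round(1).tolist(),"after turn",[ (np.array([[c,s,0],[s,-c,0],[0,0,-1]]).T@d).round(1).tolist() for c,s in((np.cos(th),np.sin(th)),(-np.cos(th),-np.sin(th)))])
    print("t",o["t"],"ee",o["ee_pos"].round(1),"th",round(np.arctan2(R[1,0],R[0,0]),3),"tilt",R[2].round(4),"q6",o["qpos"].round(2),"F",o["ft_force"].round(1),"M",o["moment"].round(2),"w",round(o["width"],1))
E
python3 -c "
from h import *
go([520.5,145,150],-0.043+0.65)"
```

```text
turn [-0.0, 0.0, 0.646] deg 37.0 | turn [-0.0, -0.0, -2.496] deg 143.0 | 
shift tool now [-324.6, 449.2, 80.7] after turn [[11.2, 554.1, 80.7], [-11.2, -554.1, 80.7]]
t 1.4 ee [195.3 593.7 230.7] th 1.253 tilt [ 0. -0. -1.] q6 [ 1.23  0.42  1.63  0.    1.09 -0.02] F [-0.4 -0.1 -0.4] M [ 0.04 -0.02  0.01] w 88.1
```

```bash
python3 -m handwheel '[[[0,0,0],[-23,32,4],1],[[0,0,0],[-23,32,4],1],[[0,0,0],[-23,32,4],1],[[0,0,0],[-23,32,4],1],[[0,0,0],[-23,32,4],1],[[0,0,0],[-23,32,4],1],[[0,0,0],[-23,32,4],1],[[0,0,0],[-23,32,4],1],[[0,0,0],[-23,32,4],1],[[0,0,0],[-23,32,4],1]]'; python3 -c "
from h import *
go([520.5,145,120],-0.043+0.65)"
```

```text
t: 2.23
ee_pos: [433.8, 271.3, 190.1]
orientation: [-2.529, -1.856, -0.014]
ft_force: [0.7, 1.0, 0.3]
width: 87.5
turn [-0.002, -0.01, 0.659] deg 37.8 | turn [0.013, -0.003, -2.482] deg 142.2 | 
shift tool now [-95.1, 120.5, 69.3] after turn [[-0.8, 153.2, 70.1], [0.8, -153.2, 70.1]]
t 2.2333 ee [433.8 271.3 190.1] th 1.266 tilt [ 0.0101  0.0014 -0.9999] q6 [ 0.53  0.31  1.92  0.01  0.91 -0.74] F [0.7 1.  0.3] M [-0.03  0.    0.01] w 87.5
```

```bash
python3 -m handwheel '[[[0,0,0.12],[0,0,0],1],[[0,0,0.12],[0,0,0],1],[[0,0,0.12],[0,0,0],1],[[0,0,0.12],[0,0,0],1],[[0,0,0.12],[0,0,0],1],[[0,0,0.06],[0,20,6],1],[[0,0,0],[0,38,18],1],[[0,0,0],[0,38,18],1],[[0,0,0],[0,38,18],1],[[0,0,0],[0,17,9],1]]'; python3 -c "
from h import *
go([520.5,145,33],-0.043+0.65)
for n in('top','side'):
    im=ctrl.get_image(n); save(im,n+'1',(180,160,300,250) if n=='top' else (200,100,350,230),6 if n=='top' else 5)"
```

```text
t: 3.07
ee_pos: [528.0, 137.8, 122.0]
orientation: [-3.002, -0.897, -0.028]
ft_force: [1.0, 0.9, 0.3]
width: 87.8
turn [-0.002, -0.019, -0.026] deg 1.9 | turn [-0.03, 0.003, 3.115] deg 178.5 | 
shift tool now [-4.0, -9.9, 89.0] after turn [[-2.1, -10.2, 89.0], [2.1, 10.2, 89.0]]
t 3.0667 ee [528.  137.8 122. ] th 0.581 tilt [ 0.0193 -0.0024 -0.9998] q6 [ 0.23  0.46  1.89  0.01  0.78 -0.36] F [1.  0.9 0.3] M [-0.05 -0.02  0.05] w 87.8
```

View pics/top1.png

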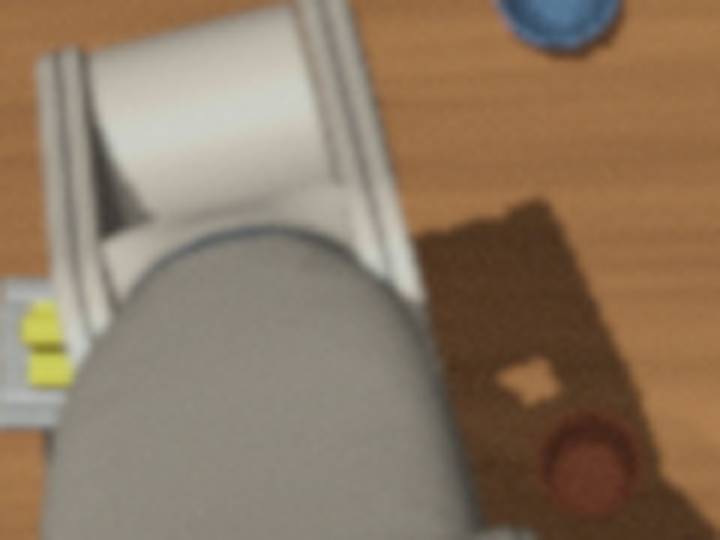

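View pics/side1.png

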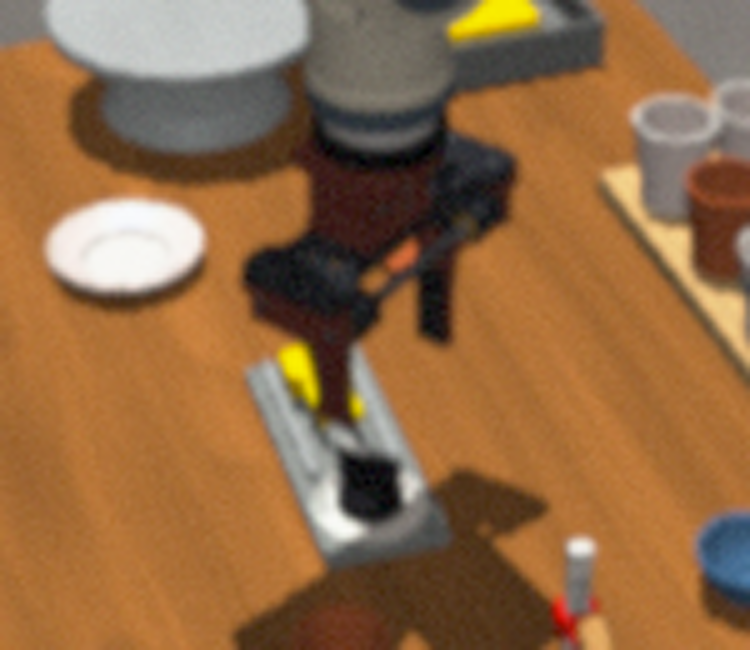

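```bash
python3 -m handwheel '[[[-0.002,-0.019,-0.026],[-4,-10,0],1],[[0,0,0],[0,0,0],1],[[0,0,0],[0,0,20],1],[[0,0,0],[0,0,20],1],[[0,0,0],[0,0,12],1],[[0,0,0],[0,0,8],1],[[0,0,0],[0,0,0],1],[[0,0,0],[0,0,0],1],[[0,0,0],[0,0,0],1],[[0,0,0],[0,0,0],1]]'; python3 -c "
from h import *
go([520.5,145,34],-0.043+0.65)"
```

```text
t: 4.0
ee_pos: [516.4, 153.8, 66.0]
orientation: [-2.993, -0.954, -0.006]
ft_force: [-0.9, -0.4, -0.4]
width: 87.8
turn [0.001, -0.003, 0.01] deg 0.6 | turn [0.005, 0.001, -3.132] deg 179.4 | 
shift tool now [-1.9, 9.5, 32.0] after turn [[-1.6, 9.6, 32.0], [1.6, -9.6, 32.0]]
t 4.0 ee [516.4 153.8  66. ] th 0.617 tilt [ 3.4e-03  9.0e-04 -1.0e+00] q6 [ 0.27  0.55  1.91  0.    0.68 -0.35] F [-0.9 -0.4 -0.4] M [-0.01  0.05  0.02] w 87.8
```

```bash
python3 -m handwheel '[[[0,-0.003,0.01],[-2,9,0],1],[[0,0,0],[0,0,0],1],[[0,0,0],[0,0,0],1],[[0,0,0],[0,0,0],1],[[0,0,0],[0,0,6],1],[[0,0,0],[0,0,6],1],[[0,0,0],[0,0,6],1],[[0,0,0],[0,0,0],1],[[0,0,0],[0,0,0],1],[[0,0,0],[0,0,0],1]]'; python3 -c "
from h import *
go([520.5,145,34],-0.043+0.65)
im=ctrl.get_image('side'); save(im,'side2',(230,130,320,220),7)"
```

```text
t: 4.83
ee_pos: [521.7, 143.9, 47.6]
orientation: [2.998, 0.935, 0.005]
ft_force: [-0.5, -0.1, -0.1]
width: 88.1
turn [0.002, -0.003, -0.002] deg 0.2 | turn [-0.004, -0.003, 3.139] deg 179.9 | 
shift tool now [-0.4, -1.6, 13.6] after turn [[-0.4, -1.6, 13.6], [0.4, 1.6, 13.6]]
t 4.8333 ee [521.7 143.9  47.6] th 0.605 tilt [ 0.0027  0.002  -1.    ] q6 [ 0.25  0.58  1.91 -0.    0.64 -0.36] F [-0.5 -0.1 -0.1] M [-0.01  0.06  0.01] w 88.1
```

View pics/side2.png

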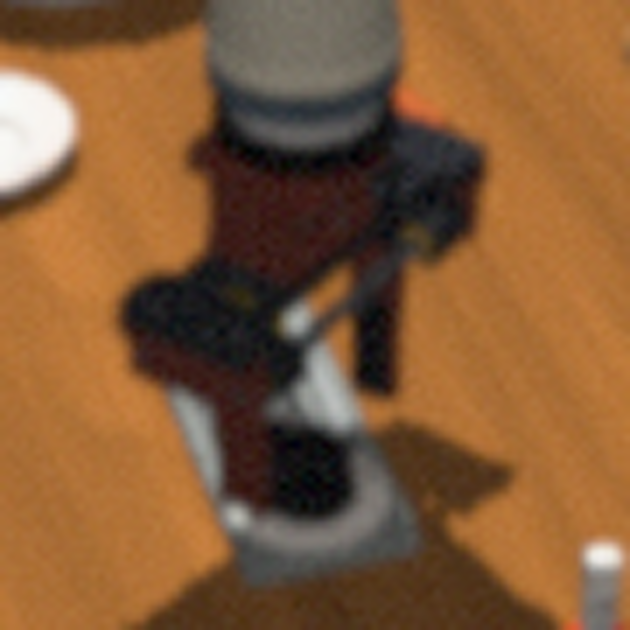

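```bash
python3 -m handwheel '[[[0,-0.003,0],[-0.4,-1.5,6],1],[[0,0,0],[0,0,6],1],[[0,0,0],[0,0,0],1],[[0,0,0],[0,0,0],0.6],[[0,0,0],[0,0,0],0.3],[[0,0,0],[0,0,0],0],[[0,0,0],[0,0,0],0],[[0,0,0],[0,0,0],0],[[0,0,0],[0,0,0],0],[[0,0,0],[0,0,0],0]]'; python3 -c "
from h import *
go([520.5,145,34],-0.043+0.65)
print(ctrl.get_obs()['ft_force'])"
```

```text
t: 5.72
ee_pos: [520.8, 145.3, 34.9]
orientation: [2.997, 0.935, 0.002]
ft_force: [-0.4, -0.3, -0.1]
width: 44.6
turn [0.002, -0.0, -0.002] deg 0.2 | turn [-0.001, -0.004, 3.14] deg 179.9 | 
shift tool now [-0.5, 0.1, 0.9] after turn [[-0.5, 0.1, 0.9], [0.5, -0.1, 0.9]]
t 5.7167 ee [520.8 145.3  34.9] th 0.605 tilt [ 4.0e-04  2.3e-03 -1.0e+00] q6 [ 0.25  0.6   1.91 -0.    0.62 -0.35] F [-0.4 -0.3 -0.1] M [ 0.   -0.   -0.02] w 44.6
[-0.42811031 -0.33382424 -0.10982853]
```

```bash
python3 -m handwheel '[[[0,0,0],[0,0,0],0],[[0,0,0],[0,0,0],0],[[0,0,0],[0,0,0],0],[[0,0,0],[0,0,0],0],[[0,0,0],[0,0,0],0],[[0,0,0],[0,0,0],0],[[0,0,0],[0,0,0],0],[[0,0,0],[0,0,0],0],[[0,0,0],[0,0,0],0],[[0,0,0],[0,0,0],0]]'; python3 -c "
from h import *
go([520.5,145,34],-0.043)"
```

```text
t: 6.55
ee_pos: [521.1, 145.3, 35.2]
orientation: [2.997, 0.936, 0.003]
ft_force: [-0.6, 1.0, -0.5]
width: 9.8
turn [0.002, -0.002, 0.648] deg 37.1 | turn [0.002, 0.003, -2.493] deg 142.9 | 
shift tool now [-0.7, -0.1, 1.2] after turn [[-0.6, 0.3, 1.2], [0.6, -0.3, 1.2]]
t 6.55 ee [521.1 145.3  35.2] th 0.605 tilt [ 9.0e-04  2.7e-03 -1.0e+00] q6 [ 0.25  0.6   1.91 -0.    0.62 -0.35] F [-0.6  1.  -0.5] M [-0.09  0.06  0.08] w 9.8
```

```bash
python3 -m handwheel '[[[0,0,0.08],[0,0,0],0],[[0,0,0.08],[0,0,0],0],[[0,0,0.08],[0,0,0],0],[[0,0,0.08],[0,0,0],0],[[0,0,0.08],[0,0,0],0],[[0,0,0.08],[0,0,0],0],[[0,0,0.08],[0,0,0],0],[[0,0,0.06],[0,0,0],0],[[0,0,0],[0,0,0],0],[[0,0,0],[0,0,0],0]]'; python3 -c "
from h import *
go([520.5,145,34],-0.043)
# refine plate edges from saved top0
p=cv2.imread('pics/top0.png').astype(float)
E=np.abs(cv2.Sobel(p,cv2.CV_64F,0,1)).sum(2)
import types
im=ctrl.get_image('top')
# plate vs wood saturation
s=p.max(2)-p.min(2)
for name,r0,r1,sg in(('far',200,212,1),('near',226,238,-1)):
    us,vs=[],[]
    for u in range(183,240,1):
        col=s[r0:r1,u]; th=35
        k=[i for i in range(len(col)-1) if (col[i]-th)*(col[i+1]-th)<0]
        if not k: continue
        i=k[0] if sg==1 else k[-1]
        us.append(u); vs.append(r0+i+(col[i]-th)/(col[i]-col[i+1]))
    P=onplane(im,np.c_[us,vs],10)
    for _ in range(3):
        f=np.polyfit(P[:,1],P[:,0],1); r=P[:,0]-np.polyval(f,P[:,1]); P=P[abs(r)<max(1.5*r.std(),.3)]
    print(name,len(P),f,r.std(),np.polyval(f,205))
"
```

```text
t: 7.38
ee_pos: [520.9, 145.2, 35.2]
orientation: [3.139, -0.067, 0.003]
ft_force: [-0.1, -0.4, 0.6]
width: 9.9
turn [0.002, -0.002, 0.0] deg 0.2 | turn [0.003, 0.003, -3.141] deg 180.0 | 
shift tool now [-0.4, 0.3, 1.2] after turn [[-0.4, 0.3, 1.2], [0.4, -0.3, 1.2]]
t 7.3833 ee [520.9 145.2  35.2] th -0.043 tilt [ 0.0018  0.0019 -1.    ] q6 [ 0.25  0.6   1.91 -0.    0.62  0.3 ] F [-0.1 -0.4  0.6] M [-0.13  0.13 -0.02] w 9.9
far 37 [5.16329300e-02 5.51579751e+02] 0.17471045078998562 562.1645014549931
near 54 [4.39659014e-02 4.72325729e+02] 0.09373331405776475 481.3387385463668
```

```bash
python3 -m handwheel '[[[0,0,0],[0,0,0],0.4],[[0,0,0],[0,0,0],0.4],[[0,0,0],[0,0,0],0.4],[[0,0,0],[0,0,0],0.4],[[0,0,0],[0,0,0],0.4],[[0,0,0],[0,0,-15],0.4],[[0,0,0],[0,0,-30],0.4],[[0,0,0],[0,-20,-25],0.4],[[0,0,0],[0,-30,0],0.4],[[0,0,0],[0,-30,0],0.4]]'; python3 -c "
from h import *
go([526.3,268,100],-0.045)
for n in('top','side'):
    im=ctrl.get_image(n); save(im,n+'3',(200,190,250,240) if n=='top' else (240,160,300,220),12 if n=='top' else 10)"
```

```text
t: 8.27
ee_pos: [522.2, 222.7, 106.5]
orientation: [3.137, -0.069, -0.006]
ft_force: [-0.3, -1.0, 0.3]
width: 34.9
turn [0.004, 0.004, 0.001] deg 0.3 | turn [-0.006, 0.006, -3.14] deg 179.9 | 
shift tool now [2.2, -45.5, 6.3] after turn [[2.1, -45.4, 6.5], [-2.1, 45.4, 6.5]]
t 8.2667 ee [522.2 222.7 106.5] th -0.044 tilt [-0.0039  0.0038 -1.    ] q6 [ 0.38  0.51  1.83 -0.    0.8   0.43] F [-0.3 -1.   0.3] M [-0.04  0.01 -0.07] w 34.9
```

View pics/top3.png

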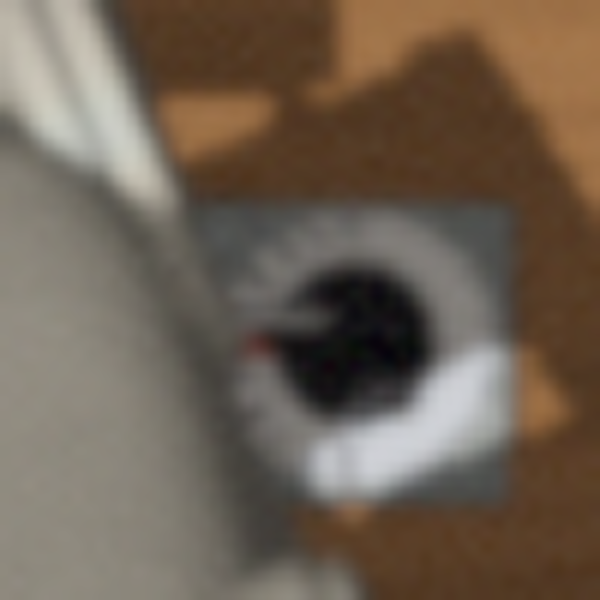

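View pics/side3.png

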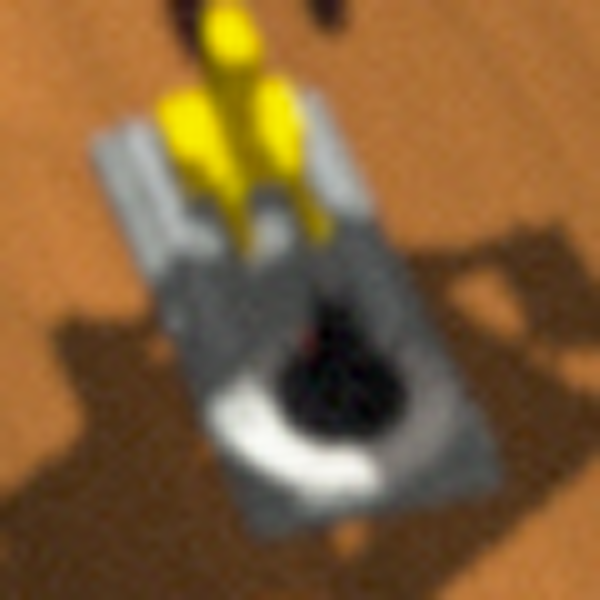

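```bash
python3 -m handwheel '[[[0.004,0.004,0],[2,-15,0],0.45],[[0,0,0],[0,-15,0],0.45],[[0,0,0],[0,-8,0],0.45],[[0,0,0],[0,0,0],0.45],[[0,0,0],[0,0,0],0.45],[[0,0,0],[0,0,0],0.45],[[0,0,0],[0,0,0],0.45],[[0,0,0],[0,0,0],0.45],[[0,0,0],[0,0,0],0.45],[[0,0,0],[0,0,0],0.45]]'; python3 -c "
from h import *
go([526.3,268,50],-0.045)
im=ctrl.get_image('side'); save(im,'side4',(230,100,320,190),7)"
```

```text
t: 9.2
ee_pos: [524.3, 261.5, 104.4]
orientation: [3.139, -0.06, -0.005]
ft_force: [-0.4, 0.3, -0.0]
width: 39.7
turn [0.002, 0.003, 0.007] deg 0.5 | turn [-0.004, 0.004, -3.135] deg 179.6 | 
shift tool now [1.9, -6.7, 54.4] after turn [[1.7, -6.6, 54.4], [-1.7, 6.6, 54.4]]
t 9.2 ee [524.3 261.5 104.4] th -0.038 tilt [-0.0028  0.0024 -1.    ] q6 [ 0.44  0.54  1.79 -0.    0.82  0.48] F [-0.4  0.3 -0. ] M [-0.04  0.05  0.02] w 39.7
```

View pics/side4.png

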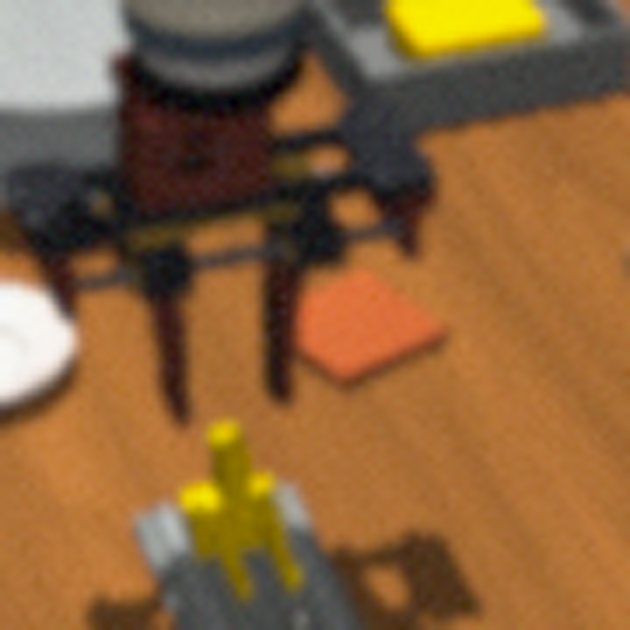

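```bash
python3 -m handwheel '[[[0.002,0.003,0.007],[2,-6.5,0],0.45],[[0,0,0],[0,0,15],0.45],[[0,0,0],[0,0,15],0.45],[[0,0,0],[0,0,12],0.45],[[0,0,0],[0,0,8],0.45],[[0,0,0],[0,0,4],0.45],[[0,0,0],[0,0,0],0],[[0,0,0],[0,0,0],0],[[0,0,0],[0,0,0],0],[[0,0,0],[0,0,0],0]]'; python3 -c "
from h import *
go([526.3,268,50],-0.045)"
```

```text
t: 10.08
ee_pos: [528.8, 270.3, 49.4]
orientation: [-3.139, 0.076, -0.006]
ft_force: [-13.2, 2.4, 0.8]
width: 16.4
turn [-0.002, -0.004, -0.003] deg 0.3 | turn [-0.006, 0.003, 3.138] deg 179.8 | 
shift tool now [-2.4, 2.4, -0.6] after turn [[-2.4, 2.4, -0.6], [2.4, -2.4, -0.6]]
t 10.0833 ee [528.8 270.3  49.4] th -0.048 tilt [ 0.0035 -0.002  -1.    ] q6 [0.45 0.63 1.79 0.   0.71 0.5 ] F [-13.2   2.4   0.8] M [ 0.41  2.46 -0.03] w 16.4
```

```bash
python3 -m handwheel '[[[0,0,0],[-1.5,0,0],0],[[0,0,0],[-1,0,0],0],[[0,0,0],[0,0,0],0],[[0,0,0],[0,0,0],0],[[0,0,0],[0,0,0],0],[[0,0,0],[0,0,0],0],[[0,0,0],[0,0,0],0],[[0,0,0],[0,0,0],0],[[0,0,0],[0,0,0],0],[[0,0,0],[0,0,0],0]]'; python3 -c "
from h import *
go([526.3,268,50],-0.045)"
```

```text
t: 10.92
ee_pos: [527.3, 270.2, 49.4]
orientation: [-3.138, 0.077, -0.009]
ft_force: [1.7, 1.3, -5.2]
width: 13.7
turn [-0.003, -0.006, -0.004] deg 0.4 | turn [-0.009, 0.004, 3.137] deg 179.7 | 
shift tool now [-0.9, 2.3, -0.6] after turn [[-0.9, 2.3, -0.6], [0.9, -2.3, -0.6]]
t 10.9167 ee [527.3 270.2  49.4] th -0.049 tilt [ 0.0058 -0.0028 -1.    ] q6 [ 0.45  0.63  1.8  -0.    0.71  0.5 ] F [ 1.7  1.3 -5.2] M [ 0.    0.18 -0.07] w 13.7
```

```bash
python3 -m handwheel '[[[0,0,0],[0,5,0],0],[[0,0,0],[0,9,0],0],[[0,0,0],[0,9,0],0],[[0,0,0],[0,9,0],0],[[0,0,0],[0,9,0],0],[[0,0,0],[0,9,0],0],[[0,0,0],[0,9,0],0],[[0,0,0],[0,7,0],0],[[0,0,0],[0,0,0],0],[[0,0,0],[0,0,0],0]]'; python3 -c "
from h import *
go([523.5,195,49.5],-0.048)"
```

```text
t: 11.75
ee_pos: [523.5, 196.4, 49.4]
orientation: [-3.137, 0.08, -0.01]
ft_force: [1.6, 2.7, -5.7]
width: 13.7
turn [-0.004, -0.006, -0.003] deg 0.4 | turn [-0.009, 0.006, 3.138] deg 179.8 | 
shift tool now [0.1, 1.4, -0.1] after turn [[0.1, 1.4, -0.1], [-0.1, -1.4, -0.1]]
t 11.75 ee [523.5 196.4  49.4] th -0.051 tilt [ 0.006  -0.0037 -1.    ] q6 [0.34 0.6  1.87 0.   0.67 0.39] F [ 1.6  2.7 -5.7] M [0.17 0.3  0.03] w 13.7
```

```bash
python3 -m handwheel '[[[0,0,0],[0,1.2,0],0],[[0,0,0],[0,1.2,0],0],[[0,0,0],[0,1.2,0],0],[[0,0,0],[0,1.2,0],0],[[0,0,0],[0,1.2,0],0],[[0,0,0],[0,1.2,0],0],[[0,0,0],[0,1.2,0],0],[[0,0,0],[0,1.2,0],0],[[0,0,0],[0,1.2,0],0],[[0,0,0],[0,1.2,0],0]]'; python3 -c "
from h import *
go([523.5,195,49.5],-0.048)"
```

```text
t: 12.58
ee_pos: [523.4, 195.3, 49.4]
orientation: [-3.126, 0.075, -0.014]
ft_force: [0.9, 6.4, -5.9]
width: 13.9
turn [-0.015, -0.009, 0.0] deg 1.0 | turn [0.014, -0.023, -3.141] deg 180.0 | 
shift tool now [0.1, 0.3, -0.1] after turn [[0.1, 0.3, -0.1], [-0.1, -0.3, -0.1]]
t 12.5833 ee [523.4 195.3  49.4] th -0.048 tilt [ 0.0086 -0.0145 -0.9999] q6 [0.33 0.59 1.88 0.02 0.66 0.36] F [ 0.9  6.4 -5.9] M [ 0.77  0.4  -0.08] w 13.9
```

```bash
python3 -m handwheel '[[[0,0,0],[0,0,0],0.45],[[0,0,0],[0,0,0],0.45],[[0,0,0],[0,0,0],0.45],[[0,0,0],[0,0,0],0.45],[[0,0,0],[0,0,-20],0.45],[[0,0,0],[0,0,-35],0.45],[[0,0,0],[0,0,-35],0.45],[[0,0,0],[0,0,-40],0.5],[[0,0,0],[0,0,-40],0.5],[[0,0,0],[0,0,-40],0.5]]'; python3 -c "
from h import *
go([518,-191,260],-0.255)"
```

```text
t: 13.42
ee_pos: [516.4, 190.9, 260.2]
orientation: [-3.134, 0.07, 0.01]
ft_force: [1.4, 1.4, 0.1]
width: 44.1
turn [-0.006, 0.007, 0.211] deg 12.1 | turn [-0.011, -0.008, -2.931] deg 167.9 | 
shift tool now [18.5, 381.5, -2.3] after turn [[97.9, 369.2, 0.2], [-97.9, -369.2, 0.2]]
t 13.4167 ee [516.4 190.9 260.2] th -0.044 tilt [-0.0067 -0.0063 -1.    ] q6 [0.33 0.28 1.77 0.01 1.1  0.37] F [1.4 1.4 0.1] M [-0.08  0.04 -0.03] w 44.1
```

```bash
python3 -m handwheel '[[[0,0,0.05],[0,20,0],0.5],[[0,0,0.05],[4,38,0],0.5],[[0,0,0.05],[4,38,0],0.5],[[0,0,0.05],[4,38,0],0.5],[[0,0,0],[9,38,0],0.5],[[0,0,0],[9,38,0],0.5],[[0,0,0],[9,38,0],0.5],[[0,0,0],[9,38,0],0.5],[[0,0,0],[9,35,0],0.5],[[0,0,0],[9,25,0],0.5]]'; python3 -c "
from h import *
go([517,-194.5,230],-0.255)
a=ctrl.get_image('top'); save(a,'top5',(160,180,270,250),7)
a=ctrl.get_image('side'); save(a,'side5',(220,130,320,230),6)"
```

```text
t: 14.25
ee_pos: [515.6, -171.5, 273.4]
orientation: [-3.105, 0.381, -0.034]
ft_force: [0.3, -0.1, 0.1]
width: 43.7
turn [-0.016, -0.02, 0.011] deg 1.6 | turn [0.031, -0.025, -3.131] deg 179.4 | 
shift tool now [6.1, 22.7, 43.2] after turn [[7.2, 21.9, 43.4], [-7.2, -21.9, 43.4]]
t 14.25 ee [ 515.6 -171.5  273.4] th -0.244 tilt [ 0.02   -0.016  -0.9997] q6 [-0.35  0.25  1.78  0.02  1.1  -0.12] F [ 0.3 -0.1  0.1] M [-0.08  0.07  0.04] w 43.7
```

View pics/top5.png

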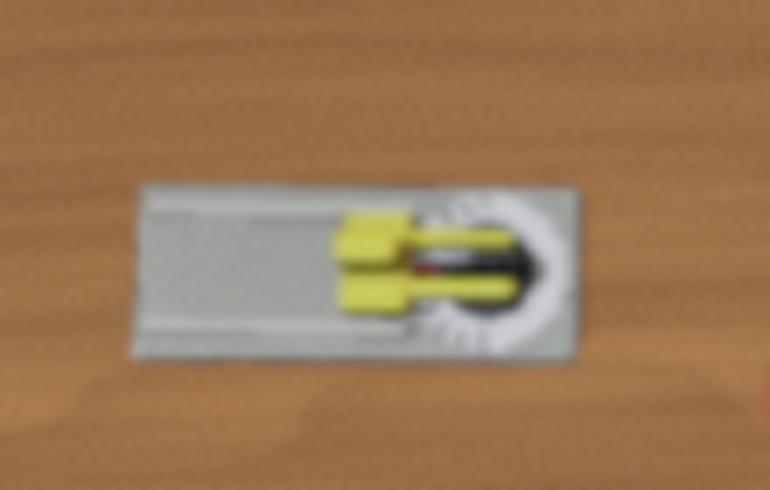

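View pics/side5.png

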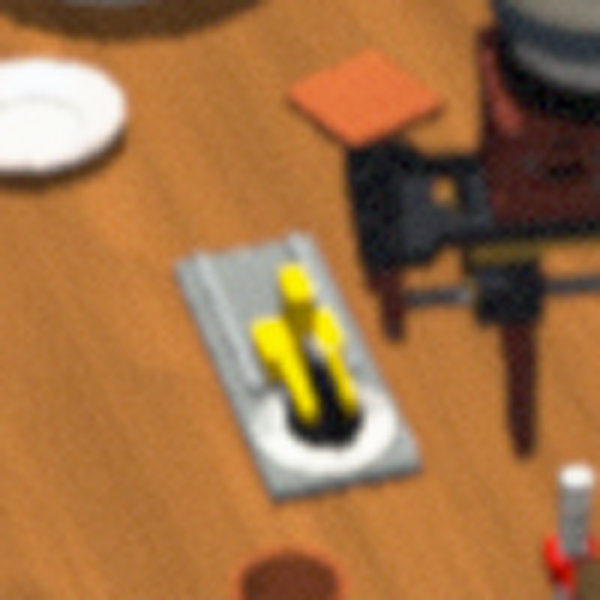

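```bash
python3 -m handwheel '[[[-0.016,-0.02,0.011],[5,18,15],0.5],[[0,0,0],[0,0,10],0.5],[[0,0,0],[0,0,5],0.5],[[0,0,0],[0,0,0],0.5],[[0,0,0],[0,0,0],0.5],[[0,0,0],[0,0,0],0.5],[[0,0,0],[0,0,0],0.5],[[0,0,0],[0,0,0],0.5],[[0,0,0],[0,0,0],0.5],[[0,0,0],[0,0,0],0.5]]'; python3 -c "
from h import *
go([517,-195.5,230],-0.255)
a=ctrl.get_image('side'); save(a,'side6',(270,180,370,280),7)"
```

```text
t: 15.18
ee_pos: [517.0, -186.2, 244.3]
orientation: [-3.115, 0.401, -0.004]
ft_force: [0.4, 0.1, 0.3]
width: 43.7
turn [-0.002, -0.002, -0.001] deg 0.2 | turn [-0.004, 0.003, 3.14] deg 179.9 | 
shift tool now [2.3, 9.0, 14.2] after turn [[2.4, 9.0, 14.3], [-2.4, -9.0, 14.3]]
t 15.1833 ee [ 517.  -186.2  244.3] th -0.256 tilt [ 0.0025 -0.0016 -1.    ] q6 [-0.37  0.3   1.79  0.    1.06 -0.11] F [0.4 0.1 0.3] M [-0.04  0.11 -0.01] w 43.7
```

View pics/side6.png

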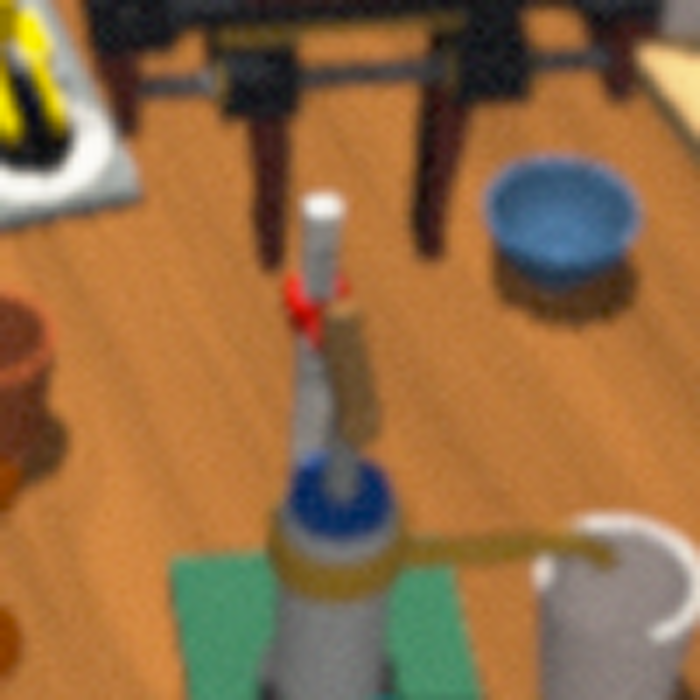

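```bash
python3 -c "
from h import *
b=ctrl.get_image('side')
o=ctrl.get_obs()
s=.256
e=o['ee_pos']
ux=np.array([np.cos(s),-np.sin(s),0])
f=lambda P:((proj(b,P)-[270,180]+.5)*7).round(0).tolist()
for d in(-22,-30,22,30): print('tip',d,f([e+ux*d+[0,0,-8]]))
for c in([515.5,-195,0],[517,-195.5,0],[518,-197,0]):
    c=np.array(c); uy=np.array([np.sin(s),np.cos(s),0])
    print(c,'htop ctr/ends',f([c+[0,0,192],c+uy*28+[0,0,192],c-uy*28+[0,0,192]]),'collar top',f([c+[0,0,120]]),'disc',f([c+[0,0,128]]),'post',f([c+uy*64+[0,0,205]]))
save(b,'s7',(290,205,340,265),12)
save(b,'s7b',(290,175,340,225),12)
"
```

```text
tip -22 [[276.0, 248.0]]
tip -30 [[252.0, 250.0]]
tip 22 [[408.0, 239.0]]
tip 30 [[431.0, 238.0]]
[ 515.5 -195.     0. ] htop ctr/ends [[342.0, 358.0], [329.0, 301.0], [355.0, 416.0]] collar top [[331.0, 504.0]] disc [[333.0, 488.0]] post [[315.0, 203.0]]
[ 517.  -195.5    0. ] htop ctr/ends [[346.0, 357.0], [334.0, 301.0], [359.0, 416.0]] collar top [[336.0, 504.0]] disc [[337.0, 488.0]] post [[320.0, 203.0]]
[ 518 -197    0] htop ctr/ends [[351.0, 360.0], [338.0, 303.0], [364.0, 418.0]] collar top [[340.0, 506.0]] disc [[341.0, 490.0]] post [[324.0, 205.0]]
```

View pics/s7.png

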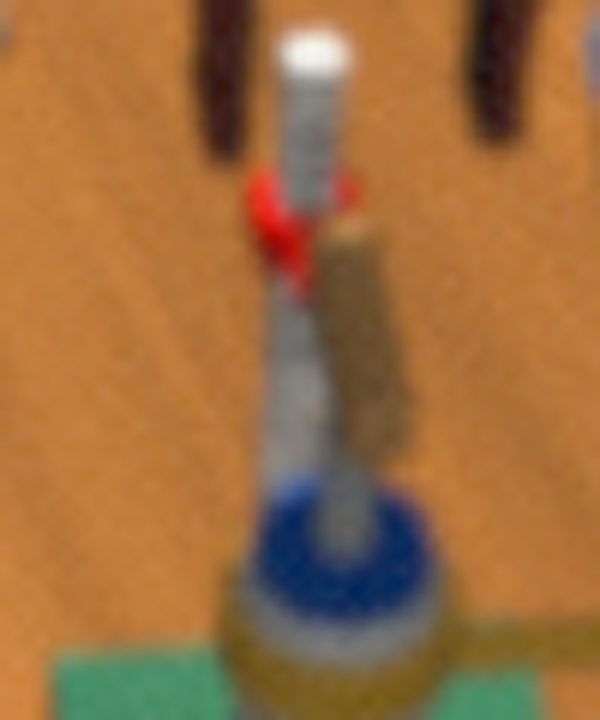

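View pics/s7b.png

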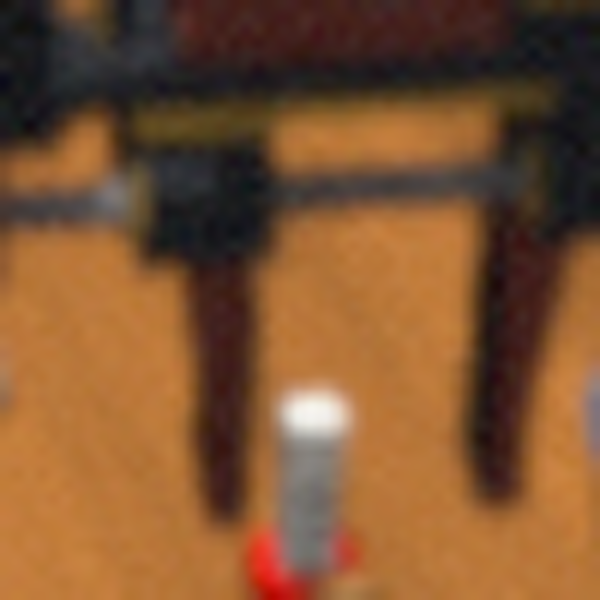

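```bash
python3 -m handwheel '[[[0,0,0],[2,8.5,0],0.5],[[0,0,0],[0,0,0],0.5],[[0,0,0],[0,0,10],0.5],[[0,0,0],[0,0,15],0.5],[[0,0,0],[0,0,15],0.5],[[0,0,0],[0,0,6],0.4],[[0,0,0],[0,0,0],0.4],[[0,0,0],[0,0,0],0.4],[[0,0,0],[0,0,0],0.4],[[0,0,0],[0,0,0],0.4]]'; python3 -c "
from h import *
go([517,-195.3,173],-0.256)
a=ctrl.get_image('side'); save(a,'side8',(270,180,370,280),7)"
```

```text
t: 16.12
ee_pos: [517.0, -197.5, 195.0]
orientation: [-3.114, 0.405, -0.005]
ft_force: [-0.7, -0.6, -0.1]
width: 35.1
turn [-0.001, -0.003, -0.002] deg 0.2 | turn [-0.005, 0.002, 3.139] deg 179.9 | 
shift tool now [-0.6, -2.1, 22.0] after turn [[-0.5, -2.1, 22.0], [0.5, 2.1, 22.0]]
t 16.1167 ee [ 517.  -197.5  195. ] th -0.258 tilt [ 0.0033 -0.0014 -1.    ] q6 [-0.39  0.36  1.82  0.    0.96 -0.13] F [-0.7 -0.6 -0.1] M [-0.09  0.06 -0.  ] w 35.1
```

View pics/side8.png

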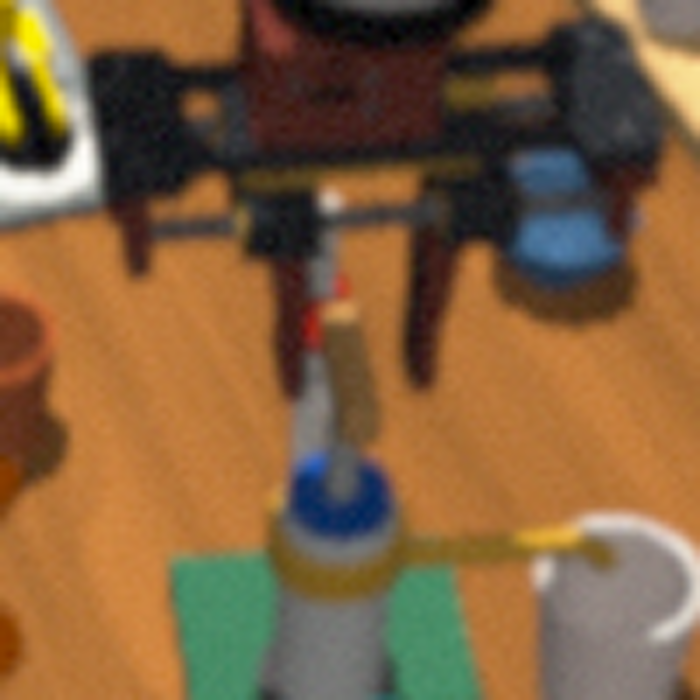

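```bash
python3 -m handwheel '[[[0,-0.003,0],[-0.5,-2,5],0.4],[[0,0,0],[0,0,8],0.4],[[0,0,0],[0,0,6],0.4],[[0,0,0],[0,0,3],0.3],[[0,0,0],[0,0,0],0.23],[[0,0,0],[0,0,0],0.2],[[0,0,0],[0,0,0],0.2],[[0,0,0],[0,0,0],0.2],[[0,0,0],[0,0,0],0.2],[[0,0,0],[0,0,0],0.2]]'; python3 -c "
from h import *
go([517,-195.3,173],-0.256)"
```

```text
t: 17.0
ee_pos: [518.1, -195.4, 172.2]
orientation: [-3.115, 0.404, -0.005]
ft_force: [-0.5, 0.6, 0.1]
width: 17.5
turn [-0.001, -0.003, -0.002] deg 0.2 | turn [-0.005, 0.002, 3.139] deg 179.9 | 
shift tool now [-1.1, 0.2, -0.8] after turn [[-1.1, 0.2, -0.8], [1.1, -0.2, -0.8]]
t 17.0 ee [ 518.1 -195.4  172.2] th -0.258 tilt [ 0.003 -0.001 -1.   ] q6 [-0.38  0.4   1.83  0.    0.91 -0.13] F [-0.5  0.6  0.1] M [-0.08  0.11 -0.01] w 17.5
```

```bash
python3 -m handwheel '[[[0,-0.003,0],[0,0,0],0.19],[[0,0,0],[0,0,0],0.18],[[0,0,0],[0,0,0],0.175],[[0,0,0],[0,0,0],0.17],[[0,0,0],[0,0,0],0.165],[[0,0,0],[0,0,0],0.165],[[0,0,0],[0,0,0],0.165],[[0,0,0],[0,0,0],0.165],[[0,0,0],[0,0,0],0.165],[[0,0,0],[0,0,0],0.165]]'; python3 -c "
from h import *
go([517,-195.3,173],-0.256)"
```

```text
t: 17.83
ee_pos: [517.2, -195.2, 172.5]
orientation: [-3.114, 0.404, 0.003]
ft_force: [-1.2, 0.1, -0.1]
width: 14.6
turn [-0.001, 0.002, -0.002] deg 0.2 | turn [0.003, 0.002, 3.139] deg 179.9 | 
shift tool now [-0.2, 0.2, -0.5] after turn [[-0.2, 0.2, -0.5], [0.2, -0.2, -0.5]]
t 17.8333 ee [ 517.2 -195.2  172.5] th -0.258 tilt [-0.0018 -0.001  -1.    ] q6 [-0.38  0.4   1.83  0.    0.91 -0.13] F [-1.2  0.1 -0.1] M [-0.07  0.23 -0.03] w 14.6
```

Nicely centred (14.6 mm opening on a 14 mm bar, with almost no force). Closing fully.

```bash
python3 -m handwheel '[[[0,0,0],[0,0,0],0.12],[[0,0,0],[0,0,0],0],[[0,0,0],[0,0,0],0],[[0,0,0],[0,0,0],0],[[0,0,0],[0,0,0],0],[[0,0,0],[0,0,0],0],[[0,0,0],[0,0,0],0],[[0,0,0],[0,0,0],0],[[0,0,0],[0,0,0],0],[[0,0,0],[0,0,0],0]]'; python3 -c "
from h import *
go([517,-195.3,173],-0.256)"
```

```text
t: 18.67
ee_pos: [517.1, -195.1, 172.4]
orientation: [-3.114, 0.404, 0.003]
ft_force: [-1.2, 0.1, 0.2]
width: 13.3
turn [-0.001, 0.002, -0.002] deg 0.2 | turn [0.003, 0.002, 3.139] deg 179.9 | 
shift tool now [-0.0, 0.2, -0.6] after turn [[-0.0, 0.2, -0.6], [0.0, -0.2, -0.6]]
t 18.6667 ee [ 517.1 -195.1  172.4] th -0.258 tilt [-0.0022 -0.0011 -1.    ] q6 [-0.38  0.4   1.83  0.    0.91 -0.13] F [-1.2  0.1  0.2] M [-0.05  0.25  0.01] w 13.3
```

```bash
python3 -m handwheel '[[[0,0,0],[0,0,-2],0],[[0,0,0],[0,0,-2],0],[[0,0,0],[0,0,-2],0],[[0,0,0],[0,0,-2],0],[[0,0,0],[0,0,-2],0],[[0,0,0],[0,0,-2],0],[[0,0,0],[0,0,-2],0],[[0,0,0],[0,0,0],0],[[0,0,0],[0,0,0],0],[[0,0,0],[0,0,0],0]]'; python3 -c "
from h import *
go([517.1,-195.1,200.4],-0.258)"
```

```text
t: 19.5
ee_pos: [517.1, -195.0, 187.0]
orientation: [-3.114, 0.404, 0.003]
ft_force: [0.8, -0.8, -2.7]
width: 13.8
turn [-0.001, 0.002, -0.0] deg 0.2 | turn [0.004, 0.002, 3.141] deg 180.0 | 
shift tool now [-0.0, 0.1, -13.4] after turn [[0.0, 0.1, -13.4], [-0.0, -0.1, -13.4]]
t 19.5 ee [ 517.1 -195.   187. ] th -0.258 tilt [-0.0023 -0.0012 -1.    ] q6 [-0.38  0.38  1.82  0.    0.95 -0.13] F [ 0.8 -0.8 -2.7] M [-0.07  0.1  -0.01] w 13.8
```

Weight carried (2.7 N), no side force. Continue.

```bash
python3 -m handwheel '[[[0,0,0],[0,0,-2],0],[[0,0,0],[0,0,-2],0],[[0,0,0],[0,0,-2],0],[[0,0,0],[0,0,-2],0],[[0,0,0],[0,0,-2],0],[[0,0,0],[0,0,-1],0],[[0,0,0],[0,0,0],0],[[0,0,0],[0,0,0],0],[[0,0,0],[0,0,0],0],[[0,0,0],[0,0,0],0]]'; python3 -c "
from h import *
go([517.1,-195.1,206.4],-0.258)
ms={}
for n in('side','top'):
    ims=[ctrl.get_image(n) for _ in range(3)]
    p=np.mean([i['pixels'].astype(float) for i in ims],0)
    b=dict(ims[-1]); b['pixels']=p.astype(np.uint8); save(b,n+'9',(290,205,340,265) if n=='side' else (310,180,370,230),12)
    for q in('pointer_tip','plunger'):
        for d in ctrl.spot_point(ims[-1],q)[:5]:
            w=toworld(ims[-1],d['position']); print(n,q,round(d['score'],2),w.round(1),proj(ims[-1],w).round(1)[0])
"
```

```text
t: 20.33
ee_pos: [517.0, -195.0, 199.2]
orientation: [-3.114, 0.404, 0.004]
ft_force: [0.2, -0.1, -2.7]
width: 13.8
turn [-0.001, 0.003, -0.0] deg 0.2 | turn [0.004, 0.002, 3.141] deg 180.0 | 
shift tool now [0.1, 0.1, -7.2] after turn [[0.1, 0.1, -7.2], [-0.1, -0.1, -7.2]]
t 20.3333 ee [ 517.  -195.   199.2] th -0.258 tilt [-0.0025 -0.0013 -1.    ] q6 [-0.38  0.36  1.81  0.    0.97 -0.13] F [ 0.2 -0.1 -2.7] M [-0.04  0.06  0.02] w 13.8
side pointer_tip 0.57 [ 299.9 -282.3   84.3] [244.4 312.1]
side plunger 0.92 [ 379.6 -195.    98.6] [264.9 271.8]
side plunger 0.92 [ 468.8 -346.5  101.6] [324.  308.1]
side plunger 0.63 [ 515.4 -195.2  150.8] [317.4 242.8]
top pointer_tip 0.58 [ 287.3 -490.3   82.9] [443.8 282.2]
top pointer_tip 0.54 [ 524.6 -163.2  159.8] [332.2 202.3]
top plunger 0.62 [ 468.9 -340.5  100.7] [390.6 222.9]
```

View pics/side9.png

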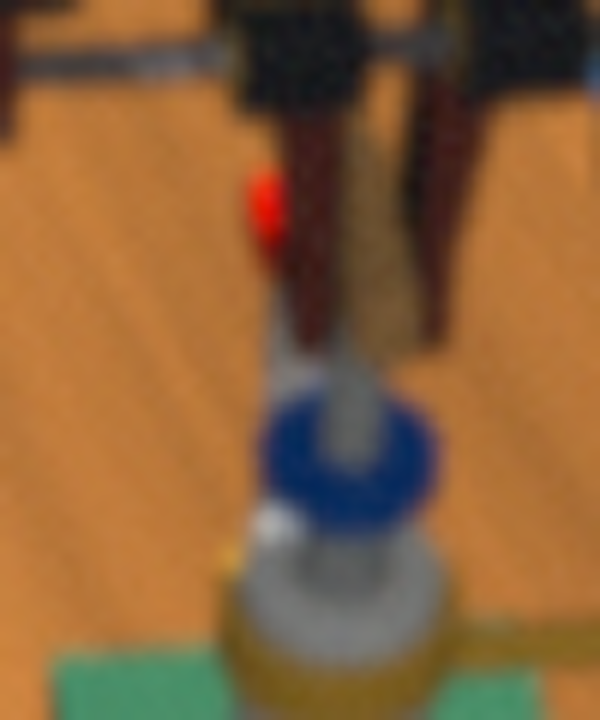

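View pics/top9.png

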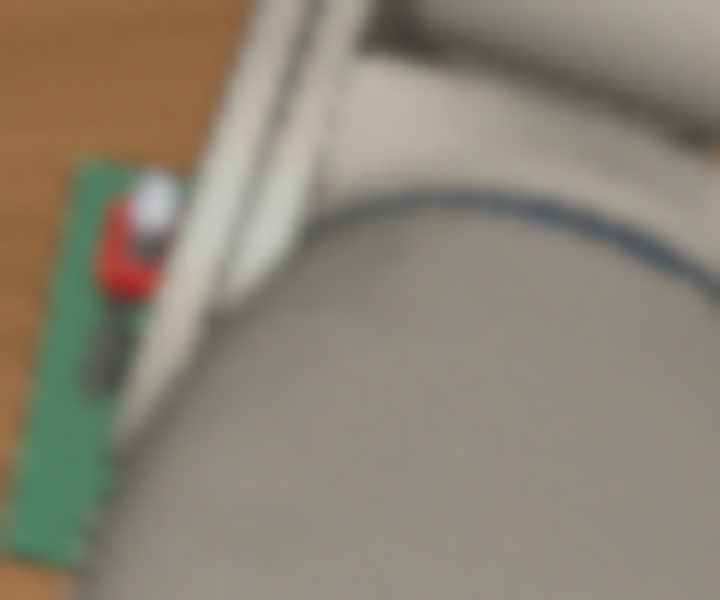

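```bash
python3 -c "
from h import *
b=ctrl.get_image('side')
a=ctrl.get_image('top')
s=.257; uy=np.array([np.sin(s),np.cos(s),0]); c=np.array([517,-195.3,0])
for Z in(150,155,160,165,170):
    P=[c+uy*34+[0,0,Z],c+uy*57+[0,0,Z]]
    print(Z,'s7',((proj(b,P)-[290,205]+.5)*12).round(0).tolist(),'toppump(6)',((proj(a,P)-[310,150]+.5)*6).round(1).tolist())
print('posttop s7',((proj(b,[c+uy*64+[0,0,205]])-[290,205]+.5)*12),'toppump',((proj(a,[c+uy*64+[0,0,205]])-[310,150]+.5)*6),'collar',((proj(a,[c+[0,0,120]])-[310,150]+.5)*6),'handle',((proj(a,[c+[0,0,192]])-[310,150]+.5)*6))
for f,cr,n in(('side0',(295,200,340,245),'sp'),('top0',(310,185,355,220),'tp')):
    p=cv2.imread('pics/'+f+'.png')[cr[1]:cr[3],cr[0]:cr[2]]
    cv2.imwrite('pics/'+n+'.png',cv2.resize(p,None,fx=16,fy=16,interpolation=cv2.INTER_CUBIC))
"
```

```text
150 s7 [[318.0, 343.0], [301.0, 266.0]] toppump(6) [[132.4, 319.5], [85.5, 309.4]]
155 s7 [[319.0, 326.0], [302.0, 249.0]] toppump(6) [[133.5, 317.1], [86.4, 306.9]]
160 s7 [[320.0, 309.0], [303.0, 232.0]] toppump(6) [[134.6, 314.6], [87.3, 304.5]]
165 s7 [[321.0, 291.0], [305.0, 214.0]] toppump(6) [[135.7, 312.2], [88.3, 302.0]]
170 s7 [[322.0, 273.0], [306.0, 197.0]] toppump(6) [[136.8, 309.7], [89.2, 299.5]]
posttop s7 [[308.28084412  47.61546429]] toppump [[ 81.20564451 278.20844289]] collar [[193.97060577 348.34925625]] handle [[213.33412884 314.07402132]]
```

View pics/sp.png

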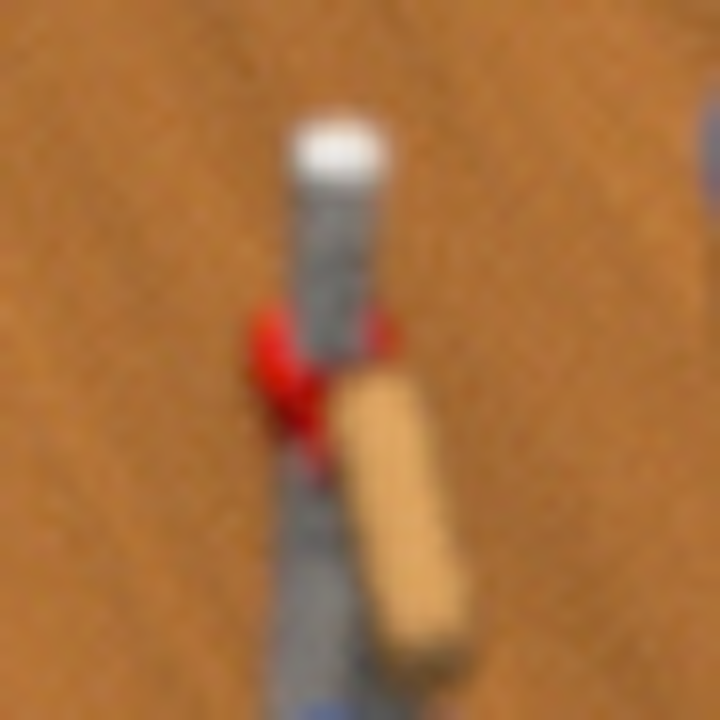

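View pics/tp.png

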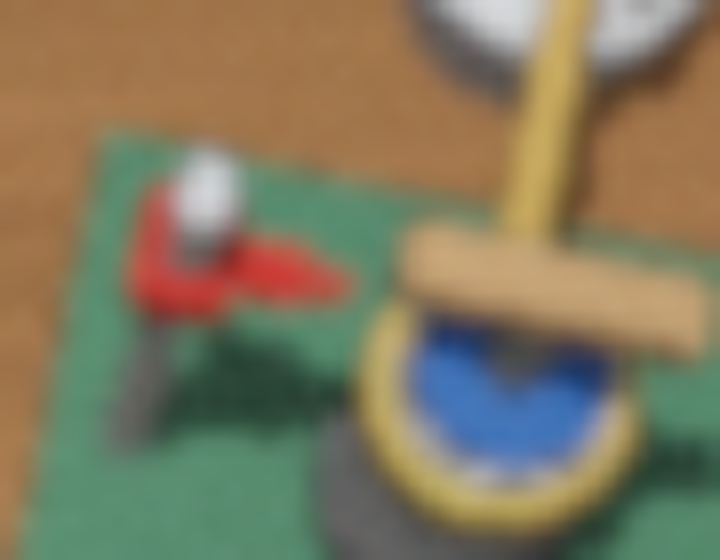

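```bash
python3 -c "
from h import *
for n in('top','side')*5:
    im=ctrl.get_image(n)
    for d in ctrl.spot_point(im,'pointer_tip')[:5]:
        w=toworld(im,d['position'])
        if abs(w[0]-524)<25 and abs(w[1]+165)<25: print(n,round(d['score'],2),w.round(1),proj(im,w).round(1)[0])
    if n=='side':
      for d in ctrl.spot_point(im,'plunger')[:5]:
        w=toworld(im,d['position'])
        if abs(w[0]-515)<10: print('plg',w.round(1))
print(ctrl.get_obs()['t'])
"; python3 -m handwheel '[[[0,0,0],[0,0,-2],0],[[0,0,0],[0,0,-2],0],[[0,0,0],[0,0,-1.5],0],[[0,0,0],[0,0,0],0],[[0,0,0],[0,0,0],0],[[0,0,0],[0,0,0],0],[[0,0,0],[0,0,0],0],[[0,0,0],[0,0,0],0],[[0,0,0],[0,0,0],0],[[0,0,0],[0,0,0],0]]'
```

```text
top 0.42 [ 525.5 -163.5  157.1] [332.2 202.2]
plg [ 518.6 -195.9  149.8]
top 0.59 [ 521.7 -162.2  158.9] [331.9 203.4]
plg [ 519.7 -197.4  149.4]
top 0.35 [ 524.8 -163.4  158.3] [332.2 202.4]
plg [ 520.4 -194.   151.4]
top 0.48 [ 524.3 -165.2  159.6] [332.9 202.4]
plg [ 517.4 -198.6  147.6]
top 0.4 [ 523.9 -164.8  157.5] [332.7 202.7]
plg [ 519.2 -198.6  151.1]
22.1833
t: 23.02
ee_pos: [517.1, -195.0, 205.4]
orientation: [-3.114, 0.404, 0.003]
ft_force: [-0.5, 0.3, -2.1]
width: 13.5
```

```bash
python3 -c "
from h import *
ims=[ctrl.get_image('side') for _ in range(4)]
b=dict(ims[-1]); b['pixels']=np.mean([i['pixels'].astype(float) for i in ims],0).astype(np.uint8)
save(b,'s10',(295,205,340,250),16)
for im in ims:
  for d in ctrl.spot_point(im,'pointer_tip')[:5]:
    w=toworld(im,d['position'])
    if abs(w[0]-524)<25 and abs(w[1]+165)<25: print(round(d['score'],2),w.round(1))
go([517.1,-195.1,206.7],-0.258)
"
```

```text
turn [-0.001, 0.002, -0.0] deg 0.1 | turn [0.003, 0.002, 3.141] deg 180.0 | 
shift tool now [-0.0, 0.1, -1.2] after turn [[-0.0, 0.1, -1.2], [0.0, -0.1, -1.2]]
t 23.4167 ee [ 517.1 -195.   205.5] th -0.258 tilt [-0.002  -0.0012 -1.    ] q6 [-0.38  0.35  1.81  0.    0.98 -0.13] F [-0.7  0.  -2.4] M [-0.05  0.08 -0.05] w 13.9
```

View pics/s10.png

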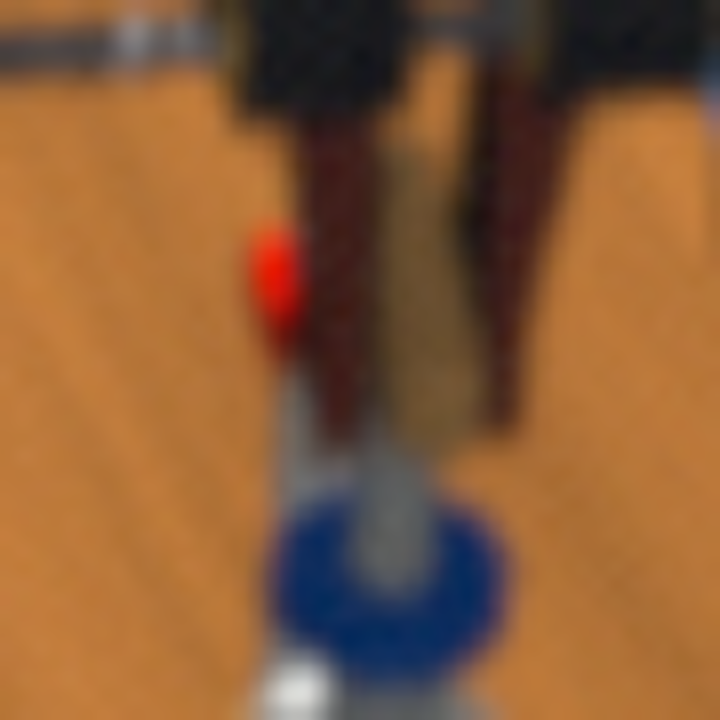

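```bash
python3 -m handwheel '[[[0,0,0],[0,0,-2],0],[[0,0,0],[0,0,-2],0],[[0,0,0],[0,0,-2],0],[[0,0,0],[0,0,-1],0],[[0,0,0],[0,0,0],0],[[0,0,0],[0,0,0],0],[[0,0,0],[0,0,0],0],[[0,0,0],[0,0,0],0],[[0,0,0],[0,0,0],0],[[0,0,0],[0,0,0],0]]'; python3 -c "
from h import *
ims=[ctrl.get_image('side') for _ in range(4)]
b=dict(ims[-1]); b['pixels']=np.mean([i['pixels'].astype(float) for i in ims],0).astype(np.uint8)
save(b,'s11',(295,205,340,250),16)
for im in ims:
  for d in ctrl.spot_point(im,'pointer_tip')[:5]:
    w=toworld(im,d['position'])
    if abs(w[0]-524)<25 and abs(w[1]+165)<25: print(round(d['score'],2),w.round(1))
go([517.1,-195.1,206.7],-0.258)
"
```

```text
t: 24.25
ee_pos: [517.3, -195.1, 213.5]
orientation: [-3.114, 0.404, 0.002]
ft_force: [1.0, -0.2, -2.7]
width: 13.9
0.49 [ 529.9 -164.4  155.8]
0.4 [ 527.5 -167.3  159. ]
0.54 [ 526.2 -163.5  156.2]
0.58 [ 527.7 -163.9  154.7]
turn [-0.001, 0.001, -0.0] deg 0.1 | turn [0.002, 0.002, 3.141] deg 180.0 | 
shift tool now [-0.2, 0.0, 6.9] after turn [[-0.2, 0.0, 6.9], [0.2, -0.0, 6.9]]
t 24.65 ee [ 517.3 -195.1  213.6] th -0.258 tilt [-0.0014 -0.0011 -1.    ] q6 [-0.38  0.34  1.8   0.    1.   -0.13] F [ 0.6 -0.3 -2.6] M [-0.06  0.08 -0.02] w 13.7
```

View pics/s11.png

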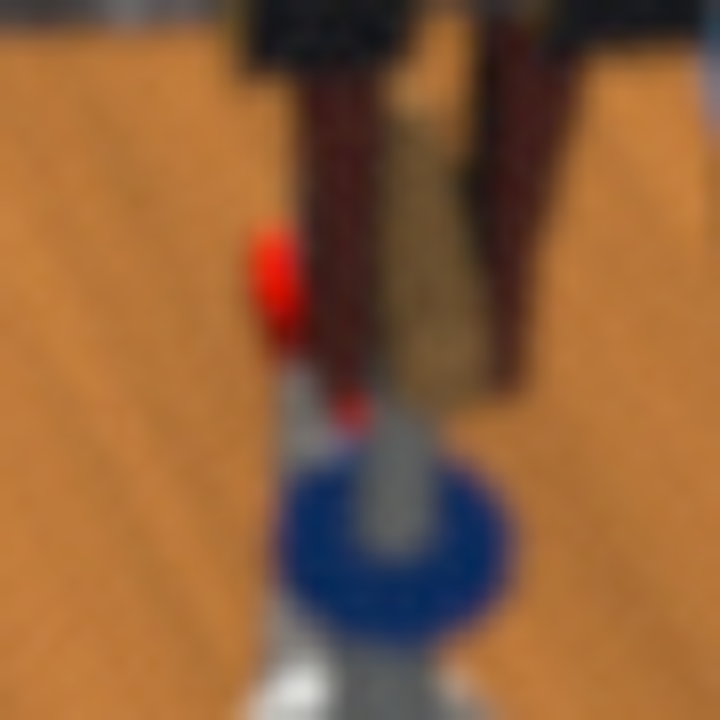

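```bash
python3 -c "
from h import *
b=ctrl.get_image('side')
s=.257; uy=np.array([np.sin(s),np.cos(s),0])
f=lambda P:((proj(b,P)-[295,205]+.5)*16-.5)
t=np.linspace(0,2*np.pi,73)
for c in([517,-195.3,0],[517.5,-196.3,0]):
  c=np.array(c)
  C=np.c_[np.cos(t)*19,np.sin(t)*19,0*t]+c
  Z=165.1
  lo=f(C+[0,0,Z-4]);hi=f(C+[0,0,Z+4])
  print('disc low y',lo[:,1].max(),'top y',hi[:,1].min(),'x',hi[:,0].min(),hi[:,0].max())
  for z in(154,156,158,160,162): print(z,f([c+uy*34+[0,0,z]]).round(0).tolist(),end=' ')
  print()
p=b['pixels'].astype(int)
print('red col'); 
for v in range(226,236): print(v,[tuple(p[v,u]) for u in (315,316,317)])
print('blue cols')
for v in list(range(230,238))+list(range(242,249)): print(v,[tuple(p[v,u]) for u in (319-3,320+2,323)])
"
```

```text
disc low y 653.6719183466084 top y 436.20700988829503 x 256.0061426122411 509.8235170600119
154 [[344.0, 439.0]] 156 [[345.0, 430.0]] 158 [[346.0, 420.0]] 160 [[346.0, 411.0]] 162 [[347.0, 402.0]] 
disc low y 657.3670052991679 top y 439.7330011694744 x 261.6735262791872 515.6135174660121
154 [[350.0, 442.0]] 156 [[350.0, 433.0]] 158 [[351.0, 424.0]] 160 [[352.0, 414.0]] 162 [[352.0, 405.0]] 
red col
226 [(np.int64(66), np.int64(36), np.int64(30)), (np.int64(65), np.int64(31), np.int64(28)), (np.int64(61), np.int64(34), np.int64(34))]
227 [(np.int64(68), np.int64(36), np.int64(31)), (np.int64(65), np.int64(31), np.int64(28)), (np.int64(65), np.int64(43), np.int64(38))]
228 [(np.int64(70), np.int64(41), np.int64(34)), (np.int64(72), np.int64(36), np.int64(30)), (np.int64(64), np.int64(42), np.int64(35))]
229 [(np.int64(83), np.int64(53), np.int64(51)), (np.int64(86), np.int64(32), np.int64(32)), (np.int64(93), np.int64(49), np.int64(47))]
230 [(np.int64(99), np.int64(69), np.int64(65)), (np.int64(118), np.int64(46), np.int64(44)), (np.int64(125), np.int64(49), np.int64(49))]
231 [(np.i
[... 2088 characters left out ...]
np.int64(47), np.int64(61), np.int64(92)), (np.int64(71), np.int64(67), np.int64(90)), (np.int64(99), np.int64(74), np.int64(78))]
245 [(np.int64(72), np.int64(79), np.int64(91)), (np.int64(105), np.int64(80), np.int64(77)), (np.int64(145), np.int64(100), np.int64(77))]
246 [(np.int64(88), np.int64(89), np.int64(93)), (np.int64(128), np.int64(100), np.int64(86)), (np.int64(170), np.int64(125), np.int64(88))]
247 [(np.int64(98), np.int64(102), np.int64(102)), (np.int64(136), np.int64(119), np.int64(106)), (np.int64(173), np.int64(139), np.int64(111))]
248 [(np.int64(99), np.int64(101), np.int64(97)), (np.int64(119), np.int64(111), np.int64(105)), (np.int64(159), np.int64(137), np.int64(123))]
```

```bash
python3 -m handwheel '[[[0,0,0],[0,0,1.5],0],[[0,0,0],[0,0,1.5],0],[[0,0,0],[0,0,1.5],0],[[0,0,0],[0,0,1],0],[[0,0,0],[0,0,0.5],0],[[0,0,0],[0,0,0],0],[[0,0,0],[0,0,0],0],[[0,0,0],[0,0,0],0],[[0,0,0],[0,0,0],0],[[0,0,0],[0,0,0],0]]'; python3 -c "
from h import *
go([517.1,-195.1,206.1],-0.258)"
```

```text
t: 25.53
ee_pos: [517.2, -195.1, 206.7]
orientation: [-3.114, 0.404, 0.003]
ft_force: [-0.5, 0.3, -3.3]
width: 13.7
turn [-0.001, 0.002, -0.0] deg 0.1 | turn [0.003, 0.002, 3.141] deg 180.0 | 
shift tool now [-0.1, 0.0, 0.6] after turn [[-0.1, 0.0, 0.6], [0.1, -0.0, 0.6]]
t 25.5333 ee [ 517.2 -195.1  206.7] th -0.258 tilt [-0.0018 -0.0012 -1.    ] q6 [-0.38  0.35  1.81  0.    0.99 -0.13] F [-0.5  0.3 -3.3] M [-0.1   0.06  0.06] w 13.7
```

```bash
python3 -m handwheel '[[[0,0,0],[0,0,0.5],0],[[0,0,0],[0,0,0],0],[[0,0,0],[0,0,0],0],[[0,0,0],[0,0,0],0],[[0,0,0],[0,0,0],0],[[0,0,0],[0,0,0],0],[[0,0,0],[0,0,0],0],[[0,0,0],[0,0,0],0],[[0,0,0],[0,0,0],0],[[0,0,0],[0,0,0],0]]'; python3 -c "
from h import *
go([517.1,-195.1,206.1],-0.258)
for n in('top','side'):
    a=ctrl.get_image(n); save(a,n+'12')
    if n=='side':
      for k in range(3):
        print([toworld(a,d['position']).round(1).tolist() for d in ctrl.spot_point(a,'plunger')[:4]])"
```

```text
t: 26.37
ee_pos: [517.3, -195.2, 206.4]
orientation: [-3.114, 0.404, 0.002]
ft_force: [0.3, 0.3, -3.7]
width: 13.7
turn [-0.001, 0.001, -0.0] deg 0.1 | turn [0.002, 0.002, 3.141] deg 180.0 | 
shift tool now [-0.2, 0.0, 0.3] after turn [[-0.2, 0.0, 0.3], [0.2, -0.0, 0.3]]
t 26.3667 ee [ 517.3 -195.2  206.4] th -0.258 tilt [-0.0014 -0.0011 -1.    ] q6 [-0.38  0.35  1.81  0.    0.98 -0.13] F [ 0.3  0.3 -3.7] M [-0.1   0.08  0.04] w 13.7
[[380.2, -193.9, 98.7], [469.2, -347.6, 98.1], [517.4, -198.4, 154.7]]
[[380.2, -193.9, 98.7], [469.2, -347.6, 98.1], [517.4, -198.4, 154.7]]
[[380.2, -193.9, 98.7], [469.2, -347.6, 98.1], [517.4, -198.4, 154.7]]
```

View pics/side12.png

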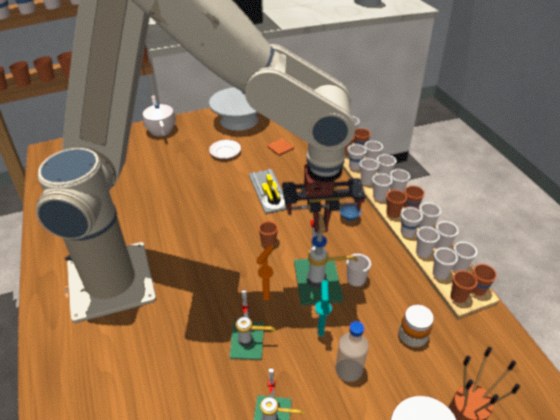

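View pics/top12.png

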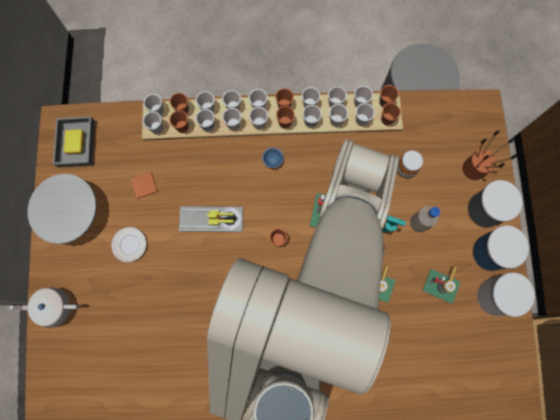

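```bash
python3 -c "
from h import *
r=[];q=[]
for k in range(8):
    a=ctrl.get_image('side')
    for n,l in(('plunger',r),):
      for d in ctrl.spot_point(a,n)[:6]:
        w=toworld(a,d['position'])
        if abs(w[0]-520)<20 and abs(w[1]+180)<30: l.append(w)
    a=ctrl.get_image('top')
    for d in ctrl.spot_point(a,'pointer_tip')[:6]:
        w=toworld(a,d['position'])
        if abs(w[0]-520)<20 and abs(w[1]+180)<30: q.append(w)
for l in(r,q): l=np.array(l); print(len(l),l.mean(0).round(1),l.std(0).round(1))
print(ctrl.get_obs()['ee_pos'],ctrl.get_obs()['t'])
"
```

```text
8 [ 519.4 -196.7  156.6] [1.9 1.7 0.6]
8 [ 523.2 -164.2  158.2] [2.  2.1 1.7]
[ 517.35152302 -195.11681155  206.4089054 ] 28.2167
```

```bash
python3 -c "
from h import *
print(ctrl.close_job()); print(ctrl.get_obs()['ee_pos'],ctrl.get_obs()['width'])"
```

```text
the job is handed in; nothing more can be done
None
the job is handed in; nothing more can be done
```

The dose is ready and I handed the job in at about 28 s, with the gripper still holding the plunger level with the red pointer.

- **Knob:** I turned it about 0.65 rad clockwise, until its bar lined up with the regulator. The estimated error is 0.01 rad or less; in the later pictures the bar runs between the lock's prongs, at the mark.
- **Lock:** I slid the yellow lock 75 mm until it met its stop, with about 6 N of resistance. The top picture shows it fully home over the knob.
- **Plunger:** I gripped the wooden handle centred and drew it straight up. Side forces stayed at about 1 N or less, and the carried weight read about 2.7 N.
    - **Height of the disc:** the arm's own travel puts it at 158.0 mm. The networks put it at 156.6 mm, averaged over eight side pictures.
    - **Height of the pointer:** about 158.2 mm from the top camera and 156.4 mm from the side camera. Within each view, disc and pointer agree to a fraction of a millimetre; the two views differ by about 2 mm.
    - **Overshoot:** I raised the disc about 7 mm past the mark for a moment, to bring the pointer tip out from behind a finger, then lowered it back.
- **Failed or weaker checks:** one single side picture put the disc at 154.7 mm, lower than the averages. In the last side picture a finger hides the pointer tip, so I could not confirm the final level directly by eye.
- **Surroundings:** the objects visible in the last pictures look unmoved. I did not measure them.

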